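Set a bar to its length stop in the saw guide and clamp it

ROBOT

A 6-joint arm with a two-finger parallel gripper is mounted at the origin on a cart in front of the work surface, level with it; the furniture and walls round the work are solid. World frame = base frame: x ahead of the robot, y to its left, z up, the work surface at z = 0. Lengths are in m, angles in rad, forces in N, time in s.
With the tool pointing down it reaches from about 0.25 to 0.725 m from the base axis. Payload 4 kg.
Tool frame: the origin (TCP) lies on the centre line of the jaws, within the pads' length; the fingertips stand 17 mm ahead of it and the grasp point (between the pads) lies 2 mm behind it; z points along the fingers, x is the direction in which the jaws open and shut, and the axes are right-handed (so a half turn about z gives the same grasp; the last joint's range is limited). The gripper opens to 85 mm and grips with 20 to 120 N. Pads are 22 mm wide; open, the fingers measure 114 mm over their backs; the gripper's body (76 mm by 85 mm) begins 54 mm behind the grasp point. The pads swing forward as they close: fully open they stand 13 mm farther back than shut.
Start: joints at [1.331, 0.241, 0.005, 1.335, 0, 1.571], TCP at [0.119, 0.486, 0.215] pointing down, gripper open.
Joint ranges: [-2.72, 2.72], [-1.05, 1.87], [-1.09, 1.28], [-1.99, 2.15], [-1.42, 1.44], [-3.14, 3.14]. Speed limits (rad/s): [2.79, 2.79, 3.14, 3.14, 3.14, 3.14].

INTERFACE

Orientations are given as a unit quaternion [x, y, z, w].
In Python, from workcell import bot gives the robot as it stands.
- The arm moves only by the tool jog_arm, never from a script. Its arguments are lists of equal length, an entry for each row: "jaw": the closure, from 0 (fully open) to 1 (shut); "linear": the shift along the tool's x, y, z in m, a list of three; "delta_rot": the turn, a rotation vector about the tool's x, y, z in degrees, a list of three. A call has exactly 8 rows; each row is the pose to reach, as a shift and turn from the pose commanded when the call began, along the tool's axes at that moment; what a row does not reach only later rows make up. A row lasts 1/12 s, in which the tool goes at most 41.7 mm and 7.16 degrees, less where a joint would pass 70% of its speed; a pose out of reach is approached as far as the arm can. A call with a gripper value outside its range is refused whole. The fingers move at their own pace and stop on an object; the grip force is fixed at half the most. Time passes only in rows, so rows that repeat a pose let the fingers close, or fill a call up. It gives the time, the measured TCP pose, the force and the opening at its end, in the units of the state.
- bot.get_obs(): the state, without advancing time (a new reading comes with each control period).
- bot.camera(name): name is "side" or "top" or "wrist"; returns (picture, depth): 384x512x3 uint8, red, green, blue; 384x512 float32, m along the optical axis (not along the pixel's ray), 0 where there is no reading.
- bot.calibration(name): a dict with "fovy" (degrees; the focal length in pixels is half the picture's height over the tangent of half this angle, whatever the lens; pixels are square), "cx", "cy" (the principal point, pixels), "origin" and "orientation" of the camera in the world. Camera axes: x right, y down, z forward; pixel columns grow to the right and rows downward; lengths in m; the calibration is good to about 2 mm. A picture is of the moment at which its call begins: read the wrist's pose just before it. calibration takes no time and is no camera call; for the wrist camera it gives the pose at the moment of the call.
- bot.job_done(): hands the job in, once; it reports no verdict.
The state is a dict: "clock": time; "joint_pos": joint angles; "joint_vel": joint speeds; "tau": joint torques, N m; "eef_pos": TCP position; "tool_rot": TCP orientation; "ft_force": force on the tool from outside, world axes, zero at the start; "ft_torque": the same for the moment, N m; "grip_width": finger opening in m.
Only numpy, scipy, OpenCV 4.12 (cv2) and the standard library are available. Lean on these libraries where they do the work, as an engineer would, in place of code of your own. Each camera call takes 0.05 s, during which the arm holds its last target.

TASK

Get the aluminium bar ready for sawing in the cut-off guide: tip the flip stop that has the adjusting screw over until it drops down fully in front of the fence, then push the bar along the channel until its end touches that screw, then push the clamp lever over and press it fully down so that its rubber pad holds the bar. Leave the other, plain stop tipped back, do everything by pushing without lifting the bar out of the channel, and leave the other things on the bench where they are.

Things in the scene. Friction and masses are not known exactly. Their poses are not given: they have to be found in the camera images.
- saw_guide: Grey cut-off guide bolted to the bench, 390 mm long. Origin: bench top, under the channel's centre line. x points from channel to fence (away from robot), y along the channel to the stops (robot's left), z up. Channel floor z 15, x -14.5 to 14.5, right end y -182; front lip to z 24; fence (x 14.5 to 23) to z 44, but right of y -75 only z 24. Saw slot y -15, its cheeks (x -35 to 34) up to z 60.
- bar_end (a point): Centre of the left end face (towards the stops) of the loose solid square aluminium bar, 25 x 25 x 200 mm, 0.2 to 0.5 kg, lying in the channel with 2 mm play to each side; top 40 mm over the bench. y axis along the bar towards this end.
- bar_tail (a point): Centre of the right end face of the bar; it starts overhanging the right end of the channel. Push here, in the guide's +y direction.
- bar: The bar; origin at the centre of its underside, y along it.
- fine_stop (a joint): Hinge of the flip stop with the adjusting screw (dark screw with round knurled head 24 mm across through its foot). rad: 0 = down, foot hanging in the channel; 2.9 = tipped back, foot pointing up behind the fence. Swings freely: brought below about 2.0 it falls down by itself, above that it falls back. The two stops may stand in either order along the fence.
- fine_stop_hinge (a point): Point on that hinge axis (the guide's y) at the stop's middle, 58 mm over the bench, 32 mm behind the channel's centre line. The stop is L-shaped, 12 mm wide along the axis: tipped back, its arm goes 43 mm back from the hinge and its foot stands up from the arm's end: rear edge 42 mm behind the hinge low down, 32 mm at the top, which is 43 to 48 mm above the hinge.
- fine_stop_face (a point): The screw's flat end (10 mm across) that the bar must touch; when the stop is down it looks along the channel towards the bar at the height of the bar's centre line. Its y axis is the guide's y.
- plain_stop (a joint): Hinge of the other stop, the same but with a plain foot and no screw; same values. Must stay tipped back.
- plain_stop_hinge (a point): Point on the plain stop's hinge axis at the middle of the stop, 58 mm over the bench.
- clamp (a joint): Hinge of the hold-down clamp lever, right of the saw slot. rad: 0 = fully down (lever level over the bar, at its end stop), about 2 = tipped back. Stiff (about 0.45 N m): it stays where it is left. The last 0.1 rad squeezes the sprung pad on the bar, which takes about 9 N on point clamp_lever.
- clamp_hinge (a point): Point on the clamp's hinge axis, 58 mm over the bench, 36 mm behind the channel's centre line; the axis is the guide's y. The lever is a bar 10 mm thick running straight 98 mm from the hinge to the centre of a 22 mm ball knob: towards the robot when down, up and back when tipped back.
- clamp_lever (a point): Point on the middle line of the lever, 80 mm from the hinge, where to push; the lever is a 10 mm round rod here.
- clamp_pad: Round rubber pad, 18 mm across, on a sprung spindle under the lever, 36 mm from the hinge; presses on the bar's top when the clamp is down.
- offcut: Short offcut of the same bar, 42 mm long, lying in front of the guide. Bystander.
- marker: Marker pen, 135 mm long, lying in front of the guide. Bystander.
- caliper: Vernier caliper, 236 mm long, lying on the bench. Bystander.
- file: Flat file with wooden handle, 260 mm long. Bystander.
- driver: Screwdriver, 170 mm long, lying right of the guide. Bystander.
- bearing: Ball bearing, 52 mm across, 15 mm high, right of the guide. Bystander.

How it is judged:
By the outcome, as a careful person would: the job done as asked, in the order asked, and still so for the second after the job is handed in, with the robot touching nothing.
It also fails if it takes over 51 s, if anything falls off the work surface, if the arm or the gripper's body presses on something with over 40 N, if the wrist force passes 120 N, or if a joint passes its speed limit or range.

## Working session

There is one attempt and no reset: what is moved stays moved. The work goes in short steps, Python scripts to look and compute and a tool call to move; the robot and the scene stay as the last step left them, time stands still between calls to the robot, and variables do not carry over. Pictures are saved under pics/ and viewed, and the job is handed in when it is done.

Besides the shell and the picture viewer there is one more tool, called after "Call:" as a command line: name --argument value ..., lists and objects as JSON in quotes. jog_arm: Moves the arm, as the interface text tells. Its arguments: {"type":"object","properties":{"jaw":{"type":"array","items":{"type":"number"}},"linear":{"type":"array","items":{"type":"array","items":{"type":"number"}}},"delta_rot":{"type":"array","items":{"type":"array","items":{"type":"number"}}}},"required":["jaw","linear","delta_rot"]}

```bash
mkdir -p pics; cat > h.py <<'E'
import numpy as np, cv2
from scipy.spatial.transform import Rotation as R
from workcell import bot
def shot(n,tag):
    c=bot.calibration(n); p,d=bot.camera(n)
    np.savez(f'pics/{tag}.npz',p=p,d=d,o=c['origin'],q=c['orientation'],f=192/np.tan(np.radians(c['fovy']/2)),cx=c['cx'],cy=c['cy'])
    cv2.imwrite(f'pics/{tag}.png',p[:,:,::-1]); return p,d
def P(tag,u,v,z=None):
    s=np.load(f'pics/{tag}.npz'); r=np.array([(u-s['cx'])/s['f'],(v-s['cy'])/s['f'],1]); 
    q=R.from_quat(s['q']).as_matrix()@r
    if z is None: k=s['d'][int(round(v)),int(round(u))]
    else: k=(z-s['o'][2])/q[2]
    return s['o']+k*q
def proj(tag,p):
    s=np.load(f'pics/{tag}.npz'); c=R.from_quat(s['q']).as_matrix().T@(np.array(p)-s['o']); return c[:2]/c[2]*s['f']+[s['cx'],s['cy']]
def crop(tag,u0,v0,u1,v1,k,out):
    p=cv2.imread(f'pics/{tag}.png')[v0:v1,u0:u1]; cv2.imwrite(f'pics/{out}.png',cv2.resize(p,None,fx=k,fy=k,interpolation=cv2.INTER_CUBIC))
E
python3 - <<'E'
from h import *
for n in ['top','side','wrist']: shot(n,n+'0')
for n in ['top','side','wrist']: print(bot.calibration(n))
print(bot.get_obs())
E
```

```text
{'fovy': 48.64782908357605, 'cx': 258.1930320047244, 'cy': 189.58720250959428, 'origin': array([ 0.24578732, -0.00774957,  1.35808594]), 'orientation': array([ 0.71280082, -0.69779918,  0.03852417, -0.05922149])}
{'fovy': 43.352168590899794, 'cx': 257.72924826171607, 'cy': 185.09055772454414, 'origin': array([ 0.07166872, -1.28635674,  0.77645388]), 'orientation': array([ 0.84499973, -0.11690279,  0.07039467, -0.51706264])}
{'fovy': 64.82588805257645, 'cx': 249.19522897293376, 'cy': 193.9732795428565, 'origin': array([0.04003408, 0.50490183, 0.37254206]), 'orientation': array([0.77700155, 0.6096152 , 0.09651963, 0.12378153])}
{'clock': 0.15, 'joint_pos': array([ 1.33099878e+00,  2.41249800e-01,  4.03037419e-03,  1.33521300e+00,
       -9.57904020e-06,  1.57080897e+00]), 'joint_vel': array([ 0.00050511, -0.0042165 ,  0.0025279 ,  0.00047615,  0.00045044,
       -0.00174776]), 'tau': array([ 4.18666950e-04, -3.72633898e+01,  2.52639323e+01,  1.23321186e-02,
       -1.09527969e-05,  8.32995113e-06]), 'eef_pos': array([0.11863418, 0.48519424, 0.2144113 ]), 'tool_rot': array([ 7.86612171e-01,  6.17446859e-01, -6.40523434e-04,  5.08877246e-04]), 'ft_force': array([-1.17345811, -0.25083962,  0.31899114]), 'ft_torque': array([0.03680232, 0.03179352, 0.00705517]), 'grip_width': 0.08526179151677472}
```

View pics/top0.png

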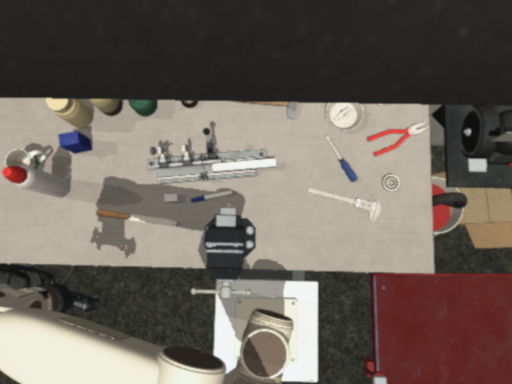

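View pics/side0.png

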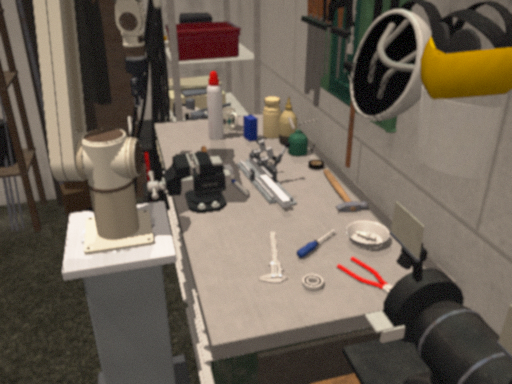

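View pics/wrist0.png

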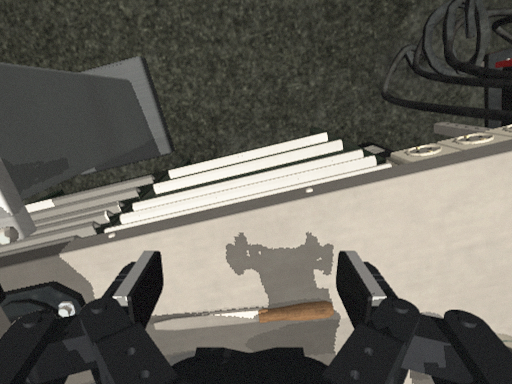

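```bash
python3 - <<'E'
from h import *
print(proj('top0',[0,0,0]),proj('top0',[.4,0,0]),proj('top0',[.4,.3,0]),proj('top0',[.119,.486,.21]))
crop('top0',135,110,295,220,5,'c1')
crop('side0',210,120,330,220,6,'c2')
E
```

```text
[266.03916433 329.20569963] [268.60681722 200.41521535] [175.93490629 198.56938332] [ 84.24411163 292.4714509 ]
```

View pics/c1.png

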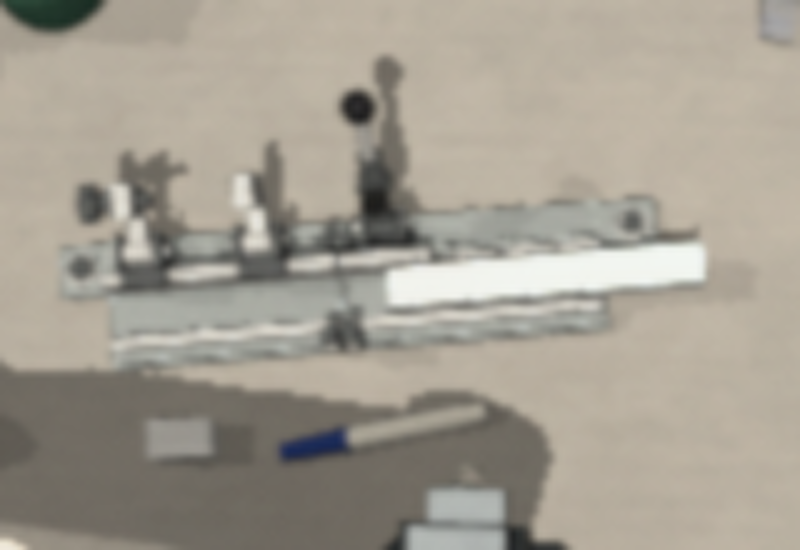

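View pics/c2.png

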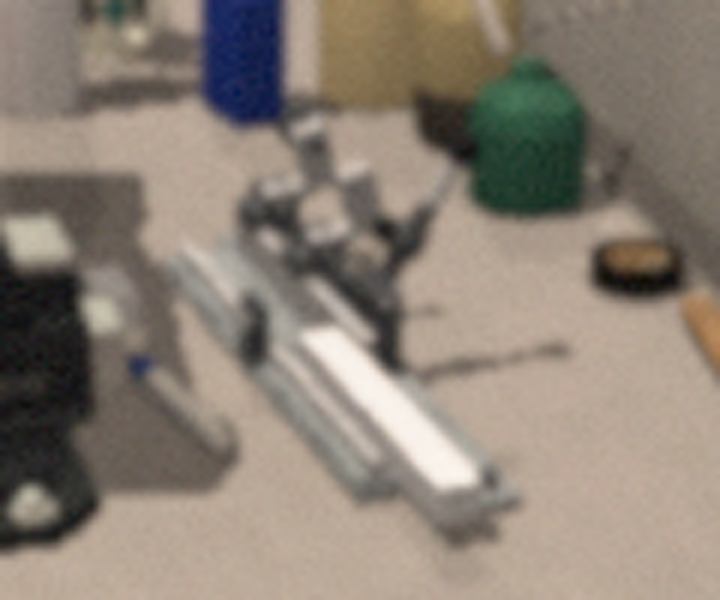

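```bash
python3 - <<'E'
from h import *
np.set_printoptions(precision=4,suppress=True)
f=lambda u,v,z=None:P('top0',135+u/5-.4,110+v/5-.4,z)
for n,u,v,z in [('tailR',706,280,.04),('tailR2',704,243,.04),('endf',387,308,.04),('endb',386,268,.04),('holeL',82,267,.008),('holeR',632,220,.008),('vise',466,505,None),('viseb',466,540,None),('fineknob',90,203,.1),('plaintop',245,180,None),('clampknob',357,106,None),('tailmid',700,260,None),('lipL',110,370,0),('lipR',608,325,0)]:
    print(n,f(u,v,z), f(u,v))
s=np.load('pics/top0.npz')
for v in range(205,275,8): print([round(P('top0',u,v)[2],3) for u in range(195,265,6)])
for u in (200,208,216,228,240,255): print('side',P('side0',u,185))
E
```

```text
tailR [ 0.5064 -0.0207  0.04  ] [ 0.5141 -0.0211  0.0014]
tailR2 [ 0.5302 -0.019   0.04  ] [ 0.5315 -0.0191  0.0343]
endf [0.4848 0.1806 0.04  ] [0.4894 0.1842 0.0148]
endb [0.5106 0.1822 0.04  ] [0.5126 0.1837 0.0299]
holeL [0.5142 0.3858 0.008 ] [0.5124 0.3832 0.0171]
holeR [0.5516 0.0277 0.008 ] [0.5496 0.0275 0.0168]
vise [0.3558 0.1204 0.0987] [0.3558 0.1204 0.0987]
viseb [0.3318 0.1151 0.144 ] [0.3318 0.1151 0.144 ]
fineknob [0.5357 0.3564 0.1   ] [0.5341 0.3543 0.1072]
plaintop [0.5505 0.261  0.1047] [0.5505 0.261  0.1047]
clampknob [0.5845 0.1868 0.1521] [0.5845 0.1868 0.1521]
tailmid [ 0.5198 -0.0167  0.0371] [ 0.5198 -0.0167  0.0371]
lipL [0.4478 0.3658 0.    ] [0.4474 0.3651 0.0027]
lipR [0.4835 0.0419 0.    ] [0.4827 0.0418 0.0044]
[np.float64(0.001), np.float64(-0.001), np.float64(-0.001), np.float64(0.001), np.float64(0.003), np.float64(-0.001), np.float64(-0.001), np.float64(-0.003), np.float64(-0.003), np.float64(-0.0), np.float64(-0.003), np.float64(0.002)]
[np.float64(0.002), np.float64(-0.002), np.float64(-0.0), np.float64(-0.001), np.float64(0.006), np.float64(0.0
[... 1202 characters left out ...]
t64(0.14), np.float64(0.014), np.float64(0.001), np.float64(-0.003)]
[np.float64(-0.004), np.float64(-0.002), np.float64(0.16), np.float64(0.154), np.float64(0.152), np.float64(0.155), np.float64(0.157), np.float64(0.153), np.float64(0.131), np.float64(0.002), np.float64(0.001), np.float64(0.003)]
[np.float64(-0.824), np.float64(-0.805), np.float64(-0.83), np.float64(0.123), np.float64(0.126), np.float64(0.124), np.float64(0.13), np.float64(0.127), np.float64(-0.715), np.float64(-0.718), np.float64(-0.721), np.float64(-0.001)]
side [0.2638 0.0828 0.0763]
side [0.2893 0.0822 0.073 ]
side [0.3147 0.0799 0.0706]
side [0.3569 0.094  0.0578]
side [0.4149 0.1691 0.0127]
side [0.4692 0.1702 0.0046]
```

```bash
cat >> h.py <<'E'
np.set_printoptions(precision=4,suppress=True)
th=None
def delta(pos,xyaw,cur=None):
    o=bot.get_obs(); p,q=(o['eef_pos'],o['tool_rot']) if cur is None else cur
    Rc=R.from_quat(q); a=np.radians(xyaw)
    x=np.array([np.cos(a),np.sin(a),0]); z=np.array([0,0,-1.]); T=R.from_matrix(np.c_[x,np.cross(z,x),z])
    l=Rc.inv().apply(np.array(pos)-p); r=(Rc.inv()*T).as_rotvec(degrees=True)
    print('clock',o['clock'],'tcp',o['eef_pos'],'F',o['ft_force'],'\n linear',l,'rot',r,'dist',np.linalg.norm(l))
E
python3 - <<'E'
from h import *
c=bot.calibration('wrist');o=bot.get_obs();T=R.from_quat(o['tool_rot'])
rc=T.inv()*R.from_quat(c['orientation']); print(T.inv().apply(c['origin']-o['eef_pos']),rc.as_matrix())
# simulate view
f=192/np.tan(np.radians(c['fovy']/2))
def view(pos,xyaw):
    a=np.radians(xyaw);x=np.array([np.cos(a),np.sin(a),0]);z=np.array([0,0,-1.]);M=np.c_[x,np.cross(z,x),z]
    oo=np.array(pos)+M@T.inv().apply(c['origin']-o['eef_pos']); C=M@rc.as_matrix()
    for n,p in dict(finehinge=(.53,.335,.06),foot=(.565,.34,.1),plain=(.55,.26,.1),knob=(.58,.187,.15),tail=(.52,-.02,.04),end=(.498,.18,.04),lipL=(.45,.366,0)).items():
        q=C.T@(np.array(p)-oo); print(n,q[:2]/q[2]*f+[c['cx'],c['cy']])
view((.6,.25,.30),96); view((.6,.2,.35),96)
delta((.58,.24,.30),96)
E
```

```text
[ 0.0002 -0.081  -0.1581] [[ 1.     -0.0008  0.0005]
 [ 0.0006  0.9507  0.31  ]
 [-0.0007 -0.31    0.9507]]
finehinge [320.984  112.0949]
foot [327.5694 144.7694]
plain [261.895  124.7105]
knob [189.6935 151.4064]
tail [46.6041 73.6244]
end [202.9434  72.7169]
lipL [343.5225  52.7017]
finehinge [347.4713 114.0071]
foot [355.0231 142.8601]
plain [297.9278 125.2347]
knob [239.7009 148.3329]
tail [103.6226  79.8349]
end [242.4374  79.0322]
lipL [365.7458  60.7263]
clock 0.15 tcp [0.1186 0.4852 0.2144] F [-1.1735 -0.2508  0.319 ] 
 linear [-0.1287  0.5064 -0.0854] rot [ -0.0156   0.0929 -19.7401] dist 0.5294374943634521
```

```bash
python3 - <<'E'
from h import *
delta((.50,.20,.34),96)
E
```

```text
clock 0.15 tcp [0.1186 0.4852 0.2144] F [-1.1735 -0.2508  0.319 ] 
 linear [-0.1867  0.4382 -0.1253] rot [ -0.0156   0.0929 -19.7401] dist 0.492491792331042
```

Call:
jog_arm --jaw '[1, 1, 1, 1, 1, 1, 1, 1]' --linear '[[-0.01, 0.02, -0.025], [-0.025, 0.05, -0.04], [-0.04, 0.085, -0.055], [-0.055, 0.12, -0.07], [-0.07, 0.155, -0.085], [-0.085, 0.19, -0.1], [-0.1, 0.225, -0.11], [-0.115, 0.26, -0.12]]' --delta_rot '[[0, 0, -2.5], [0, 0, -5], [0, 0, -7.5], [0, 0, -10], [0, 0, -12.5], [0, 0, -15], [0, 0, -17.5], [0, 0, -19.7]]'

```text
clock: 0.82
eef_pos: [0.3452, 0.3109, 0.3359]
tool_rot: [0.669, 0.744, 0.0, 0.0]
ft_force: [0.9, 1.2, -0.4]
grip_width: -0.0
```

```bash
python3 - <<'E'
from h import *
delta((.50,.20,.34),96)
E
```

```text
clock 0.8167 tcp [0.3452 0.3109 0.3359] F [ 0.9388  1.1998 -0.3723] 
 linear [-0.1266  0.1422 -0.0041] rot [ 0.029  -0.0255  0.0856] dist 0.19046999717914925
```

Call:
jog_arm --jaw '[1, 1, 1, 1, 1, 1, 1, 1]' --linear '[[-0.02, 0.02, 0], [-0.04, 0.04, 0], [-0.065, 0.065, -0.002], [-0.09, 0.09, -0.004], [-0.11, 0.12, -0.004], [-0.12, 0.136, -0.004], [-0.12, 0.136, -0.004], [-0.12, 0.136, -0.004]]' --delta_rot '[[0, 0, 0], [0, 0, 0], [0, 0, 0], [0, 0, 0], [0, 0, 0], [0, 0, 0], [0, 0, 0], [0, 0, 0]]'

```text
clock: 1.48
eef_pos: [0.4921, 0.2062, 0.3381]
tool_rot: [0.67, 0.742, -0.001, -0.001]
ft_force: [-0.4, -0.0, -0.1]
grip_width: -0.0001
```

```bash
python3 - <<'E'
from h import *
shot('wrist','w1')
delta((.50,.20,.34),96)
E
```

```text
clock 1.5333 tcp [0.4914 0.2068 0.3385] F [-0.2299 -0.4099  0.6906] 
 linear [-0.0077  0.0078 -0.0015] rot [-0.1019  0.0049 -0.0787] dist 0.011090255017452571
```

View pics/w1.png

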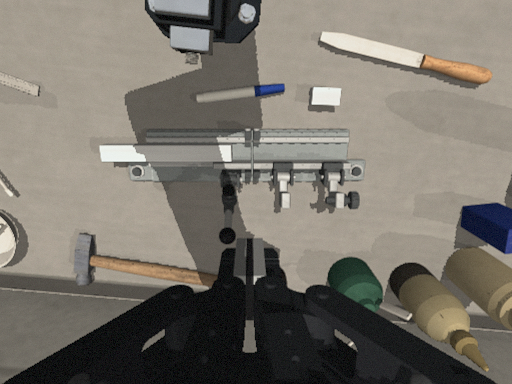

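```bash
python3 - <<'E'
from h import *
crop('w1',90,120,250,250,5,'c3'); crop('w1',210,120,370,250,5,'c4')
E
```

```text
(no output)
```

View pics/c3.png

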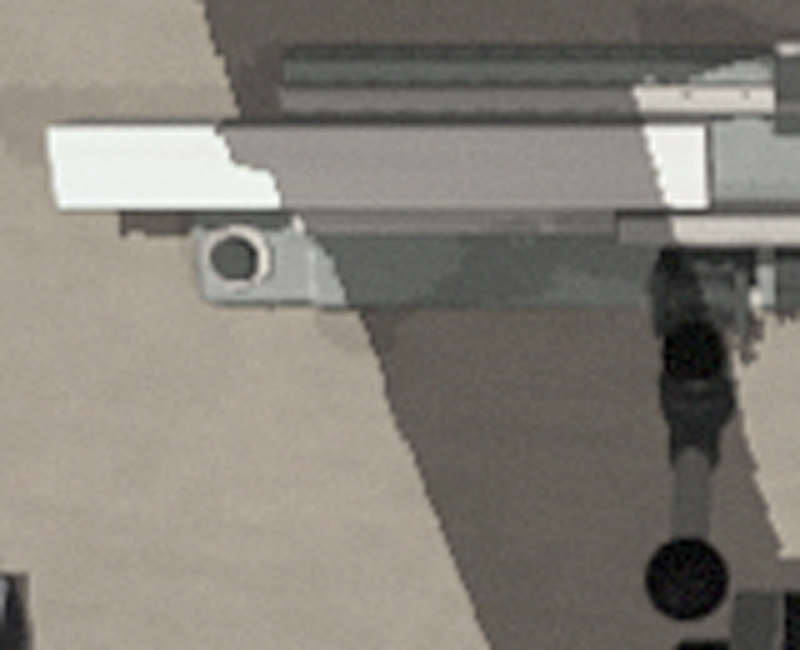

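View pics/c4.png

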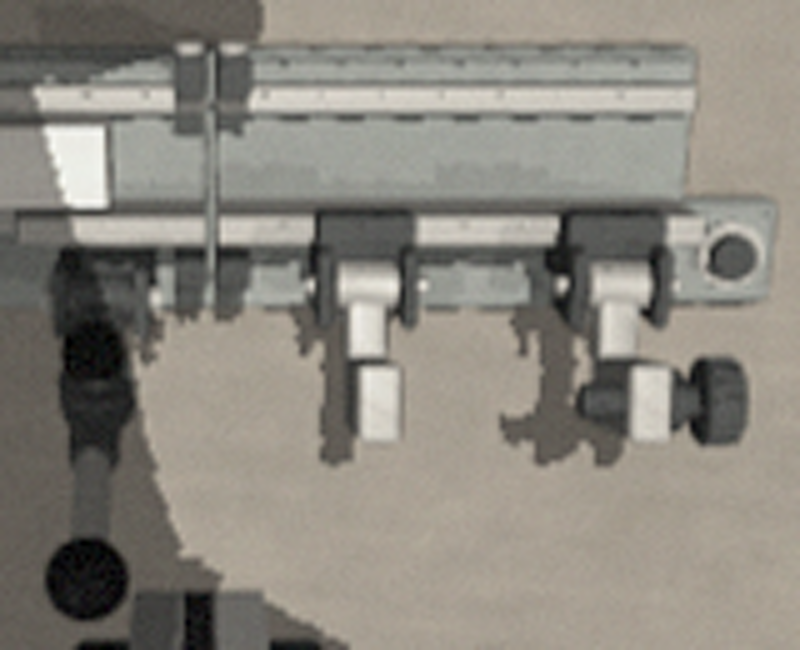

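```bash
python3 - <<'E'
from h import *
a=lambda u,v,z:P('w1',90+u/5-.4,120+v/5-.4,z)
b=lambda u,v,z:P('w1',210+u/5-.4,120+v/5-.4,z)
pts=dict(tf=a(47,127,.04),tb=a(57,209,.04),ef=a(708,126,.04),eb=a(708,208,.04),
 holeR=a(235,258,.015),holeL=b(732,257,.015),fine_barrel=b(620,283,.064),plain_barrel=b(370,283,.064),
 fine_foot_f=b(652,365,.104),fine_foot_b=b(652,440,.104),screwend=b(580,400,.095),kn=b(718,400,.095),
 slot=b(211,160,.015),slotfence=b(211,230,.044),clamphinge=a(700,290,.058),knob=a(687,578,.147),chanL=b(685,195,.015),
 lipTopL=b(693,90,.024))
for k,v in pts.items(): print(k,v)
y=np.mean([pts['ef']-pts['tf'],pts['eb']-pts['tb']],0)[:2]; print(np.linalg.norm(y),np.degrees(np.arctan2(y[1],y[0])), 'w',np.linalg.norm((pts['tb']-pts['tf'])[:2]),np.linalg.norm((pts['eb']-pts['ef'])[:2]))
h=(pts['holeL']-pts['holeR'])[:2];print('holes',np.linalg.norm(h),np.degrees(np.arctan2(h[1],h[0])))
# guide frame
u=y/np.linalg.norm(y); X=np.array([u[1],-u[0]]); c=np.mean([pts[k] for k in('tf','tb','ef','eb')],0)[:2]
s0=pts['slot'][:2]; o=c+u*((s0-c)@u+.015); print('origin',o)
for k,v in pts.items(): print(k, (v[:2]-o)@X*1e3,(v[:2]-o)@u*1e3)
s=np.load('pics/w1.npz')
for n,uu,vv in [('knob',227,235),('footF',340,200),('plain',286,200),('bar',220,153)]: print(n,P('w1',uu,vv))
E
```

```text
tf [ 0.5047 -0.019   0.04  ]
tb [ 0.5297 -0.0173  0.04  ]
ef [0.4842 0.1791 0.04  ]
eb [0.5093 0.1812 0.04  ]
holeR [0.5467 0.0279 0.015 ]
holeL [0.5102 0.3844 0.015 ]
fine_barrel [0.5113 0.3342 0.064 ]
plain_barrel [0.5187 0.2609 0.064 ]
fine_foot_f [0.5239 0.3347 0.104 ]
fine_foot_b [0.5454 0.3389 0.104 ]
screwend [0.5387 0.3197 0.095 ]
kn [0.5348 0.3582 0.095 ]
slot [0.4957 0.2117 0.015 ]
slotfence [0.512  0.2132 0.044 ]
clamphinge [0.5305 0.1816 0.058 ]
knob [0.5821 0.1879 0.147 ]
chanL [0.4916 0.365  0.015 ]
lipTopL [0.4574 0.3578 0.024 ]
0.19935861332089133 95.88087287631416 w 0.025112487679962995 0.025101371098112408
holes 0.35833520930322466 95.8442488170942
origin [0.492  0.2264]
tf -12.549657196284759 -245.48181620683388
tb 12.549657196284855 -246.29511473704352
ef -12.548235379636598 -46.28186705366573
eb 12.548235379636697 -46.777837248428945
holeR 34.09700003357383 -203.08729384876898
holeL 34.32605161719741 155.2478422483739
fine_barrel 30.2555471424562 105.26896172339158
plain_barrel 30.138568816404494 31.506380501241964
fine_foot_f 42.88769883949261 104.40893276882075
fine_foot_b 64.68768232544792 106.39580342477649
screwend 56.04698659948101 87.96797815030553
kn 56.11053061258717 126.72448332067876
slot 2.20068341692371 -15.00000000000004
slotfence 18.583032805720045 -15.235859200893282
clamphinge 33.73575339988449 -48.58494408868653
knob 85.73385019543346 -47.5708038679915
chanL 13.784995925309657 137.8820327953487
lipTopL -20.956724618189543 134.19635358479965
knob [0.5812 0.1879 0.1484]
footF [0.5351 0.3375 0.1019]
plain [0.5426 0.2633 0.102 ]
bar [0.4982 0.1633 0.0406]
```

```bash
cat >> h.py <<'E'
O=np.array([.492,.2264]);YA=95.86
_a=np.radians(YA);U=np.array([np.cos(_a),np.sin(_a)]);X=np.array([U[1],-U[0]])
def w(gx,gy,z): return np.r_[O+X*gx/1e3+U*gy/1e3,z/1e3]
def g(p): return np.array([(p[:2]-O)@X,(p[:2]-O)@U,p[2]])*1e3
def go(gx,gy,ztip):
    print('tip now',g(bot.get_obs()['eef_pos'])-[0,0,17]); delta(w(gx,gy,ztip+17),YA)
E
python3 - <<'E'
from h import *
go(105,97,130)
for uu,vv in [(355,285),(335,285),(340,265),(355,262),(375,270),(415,290),(400,285),(440,310)]: print(uu,vv,g(P('w1',uu,vv)))
E
```

```text
tip now [ -2.5914 -19.4001 321.4693]
clock 1.5333 tcp [0.4914 0.2068 0.3385] F [-0.2299 -0.4099  0.6906] 
 linear [0.1163 0.1081 0.1913] rot [-0.1019  0.005   0.0613] dist 0.24856667785623704
355 285 [208.9145 151.9743  75.9899]
335 285 [228.1637 128.777   48.1459]
340 265 [205.7115 143.3193  20.3387]
355 262 [198.5094 168.7791  22.2727]
375 270 [228.7747 217.0008   0.0569]
415 290 [221.3115 253.2612  72.1374]
400 285 [233.3598 245.2743  40.8951]
440 310 [220.0126 263.7902 122.6175]
```

Call:
jog_arm --jaw '[1, 1, 1, 1, 1, 1, 1, 1]' --linear '[[0.02, 0.02, 0.005], [0.04, 0.04, 0.02], [0.06, 0.06, 0.05], [0.08, 0.08, 0.08], [0.1, 0.1, 0.115], [0.117, 0.108, 0.145], [0.117, 0.108, 0.17], [0.117, 0.108, 0.19]]' --delta_rot '[[0, 0, 0], [0, 0, 0], [0, 0, 0], [0, 0, 0], [0, 0, 0], [0, 0, 0], [0, 0, 0], [0, 0, 0]]'

```text
clock: 2.2
eef_pos: [0.5843, 0.3366, 0.1454]
tool_rot: [0.668, 0.744, -0.002, -0.001]
ft_force: [0.7, -0.4, 0.9]
grip_width: 0.0004
```

```bash
python3 - <<'E'
from h import *
go(105,97,88)
E
```

```text
tip now [103.0837 100.1659 128.3609]
clock 2.2 tcp [0.5843 0.3366 0.1454] F [ 0.6787 -0.3827  0.8971] 
 linear [-0.0031  0.0021  0.0404] rot [-0.2521  0.0918  0.3284] dist 0.04053016545466801
```

Call:
jog_arm --jaw '[1, 1, 1, 1, 1, 1, 1, 1]' --linear '[[-0.003, 0.002, 0.015], [-0.003, 0.002, 0.03], [-0.003, 0.002, 0.039], [-0.003, 0.002, 0.039], [-0.003, 0, 0.039], [-0.003, -0.006, 0.039], [-0.003, -0.012, 0.039], [-0.003, -0.018, 0.039]]' --delta_rot '[[0, 0, 0], [0, 0, 0], [0, 0, 0], [0, 0, 0], [0, 0, 0], [0, 0, 0], [0, 0, 0], [0, 0, 0]]'

```text
clock: 2.87
eef_pos: [0.5692, 0.3301, 0.1115]
tool_rot: [0.669, 0.743, 0.001, 0.0]
ft_force: [0.3, 0.5, -0.5]
grip_width: 0.0001
```

```bash
python3 - <<'E'
from h import *
go(60,97,88)
shot('wrist','w2')
E
```

```text
tip now [87.3552 95.2849 94.5301]
clock 2.8667 tcp [0.5692 0.3301 0.1115] F [ 0.3498  0.5475 -0.4884] 
 linear [ 0.0018 -0.0274  0.0065] rot [ 0.1049 -0.056   0.1119] dist 0.028176103110182607
```

View pics/w2.png

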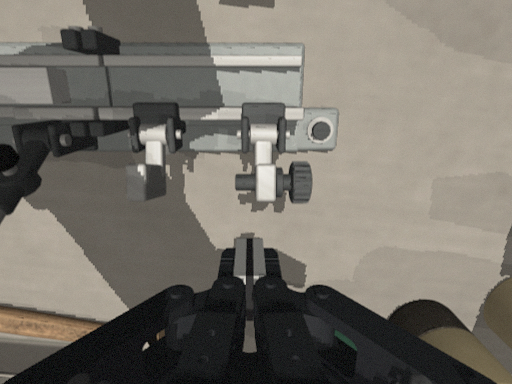

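Call:
jog_arm --jaw '[1, 1, 1, 1, 1, 1, 1, 1]' --linear '[[0.008, 0, 0.006], [0.008, 0, 0.006], [0.008, -0.003, 0.006], [0.008, -0.007, 0.006], [0.008, -0.011, 0.006], [0.008, -0.015, 0.006], [0.008, -0.019, 0.006], [0.008, -0.023, 0.006]]' --delta_rot '[[0, 0, 0], [0, 0, 0], [0, 0, 0], [0, 0, 0], [0, 0, 0], [0, 0, 0], [0, 0, 0], [0, 0, 0]]'

```text
clock: 3.58
eef_pos: [0.5453, 0.3352, 0.1042]
tool_rot: [0.669, 0.743, 0.0, -0.0]
ft_force: [0.5, -0.0, 0.4]
grip_width: -0.0002
```

```bash
python3 - <<'E'
from h import *
go(50,102,88)
shot('wrist','w3')
E
```

```text
tip now [ 64.0949 102.7573  87.1868]
clock 3.5833 tcp [0.5453 0.3352 0.1042] F [ 0.4706 -0.0469  0.3762] 
 linear [-0.0007 -0.0141 -0.0008] rot [ 0.0013 -0.0013  0.0912] dist 0.014138602001963969
```

View pics/w3.png

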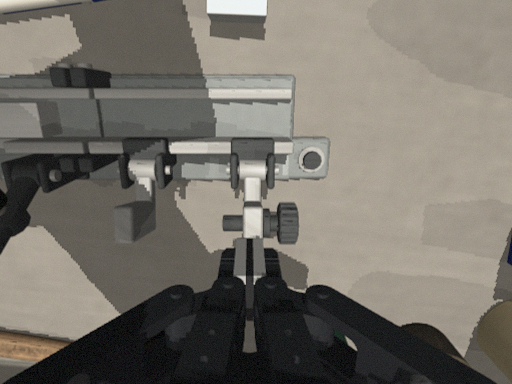

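Call:
jog_arm --jaw '[1, 1, 1, 1, 1, 1, 1, 1]' --linear '[[0, -0.004, 0], [0, -0.008, 0], [0, -0.011, 0], [0, -0.014, 0], [0, -0.017, 0], [0, -0.02, 0], [0, -0.02, 0], [0, -0.02, 0]]' --delta_rot '[[0, 0, 0], [0, 0, 0], [0, 0, 0], [0, 0, 0], [0, 0, 0], [0, 0, 0], [0, 0, 0], [0, 0, 0]]'

```text
clock: 4.3
eef_pos: [0.5257, 0.3333, 0.1042]
tool_rot: [0.669, 0.743, 0.0, 0.0]
ft_force: [0.5, -0.3, 0.3]
grip_width: 0.0002
```

```bash
python3 - <<'E'
from h import *
go(50,102,88)
shot('wrist','w4')
E
```

```text
tip now [ 44.4444 102.8645  87.1901]
clock 4.3 tcp [0.5257 0.3333 0.1042] F [ 0.4856 -0.3309  0.273 ] 
 linear [-0.0009  0.0056 -0.0008] rot [ 0.0081 -0.0025  0.1095] dist 0.005680449198182988
```

View pics/w4.png

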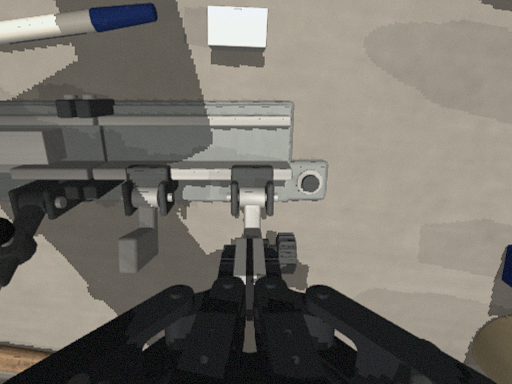

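```bash
python3 - <<'E'
from h import *
shot('side','s4')
for uu,vv in [(242,242),(256,242),(242,262),(256,262),(253,220),(253,230),(287,240),(287,252),(230,260),(135,250),(148,215)]: print(uu,vv,g(P('w4',uu,vv)))
for uu,vv in [(242,242),(252,210),(252,230),(233,222),(287,223)]: print('w3',uu,vv,g(P('w3',uu,vv)))
crop('s4',180,80,340,200,5,'c5');crop('w4',200,150,320,290,5,'c6')
E
```

```text
242 242 [ 31.987  100.0087 128.5799]
256 242 [ 31.9663 106.8768 128.6096]
242 262 [ 31.7346 100.4252 147.7198]
256 262 [ 31.9012 106.456  147.4326]
253 220 [ 47.0624 106.2971  65.5406]
253 230 [ 49.4355 106.1609  77.0467]
287 240 [ 45.7748 126.1851  99.0146]
287 252 [ 50.6344 125.6886 104.7858]
230 260 [ 35.8462  94.6731 139.0584]
135 250 [ 51.3114  35.5239 101.2676]
148 215 [43.4082 32.698  65.368 ]
w3 242 242 [ 51.8016  99.904  128.3108]
w3 252 210 [ 46.0206 105.0774  99.6593]
w3 252 230 [ 56.9932 105.0859 103.1784]
w3 233 222 [53.6823 94.     99.2897]
w3 287 223 [ 51.5693 124.7488 105.5477]
```

View pics/c5.png

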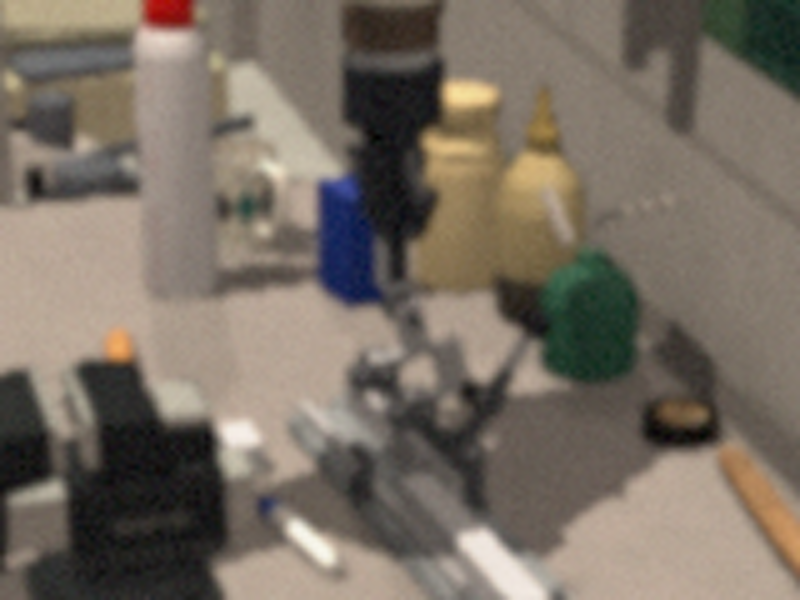

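View pics/c6.png

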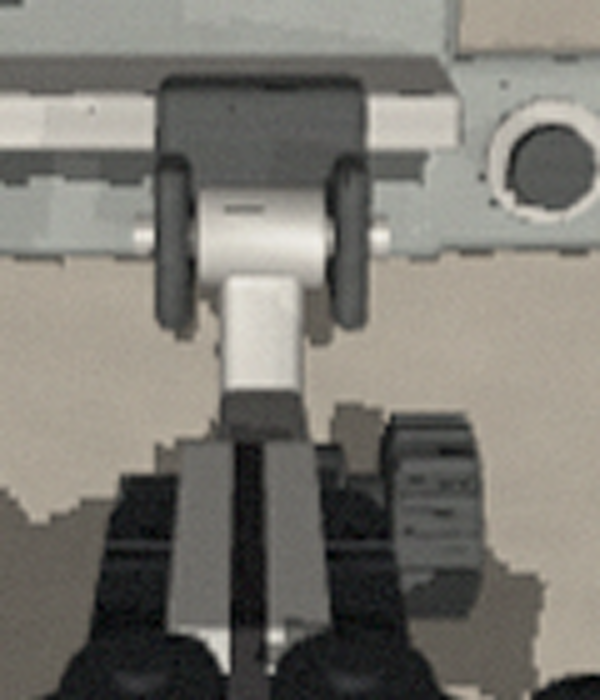

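```bash
python3 - <<'E'
from h import *
print('pred tip px',proj('s4',w(44,103,87)),proj('s4',w(44,103,126)))
for v in range(120,152,2): print(v,[tuple(int(round(t)) for t in g(P('s4',u,v))) for u in (256,258,260,262,264)])
crop('s4',230,105,290,165,12,'c7')
E
```

```text
pred tip px [257.7587 144.5182] [257.7388 134.7657]
120 [(30, 84, 192), (43, 96, 186), (31, 49, 203), (34, 37, 206), (44, 42, 204)]
122 [(32, 90, 182), (39, 87, 182), (31, 48, 196), (37, 43, 197), (47, 49, 193)]
124 [(30, 84, 176), (32, 69, 181), (36, 60, 184), (40, 51, 186), (49, 54, 184)]
126 [(33, 91, 166), (31, 66, 175), (42, 76, 170), (49, 74, 169), (55, 70, 170)]
128 [(33, 93, 157), (32, 71, 165), (40, 70, 165), (218, 490, -5), (180, 374, 40)]
130 [(34, 95, 149), (41, 93, 148), (45, 83, 152), (207, 464, -4), (175, 362, 36)]
132 [(35, 98, 140), (39, 87, 143), (48, 90, 141), (196, 436, -2), (181, 377, 21)]
134 [(34, 96, 133), (38, 85, 136), (49, 94, 131), (191, 424, -7), (178, 369, 15)]
136 [(37, 103, 122), (39, 88, 127), (50, 96, 123), (178, 392, -3), (180, 373, 4)]
138 [(138, 363, 4), (57, 133, 100), (61, 122, 104), (171, 374, -5), (180, 374, -6)]
140 [(45, 124, 97), (53, 124, 96), (57, 113, 100), (63, 107, 101), (169, 347, -4)]
142 [(46, 127, 88), (44, 101, 98), (50, 95, 99), (61, 104, 94), (161, 326, -4)]
144 [(119, 312, -2), (52, 121, 81), (50, 96, 91), (57, 93, 91), (68, 100, 87)]
146 [(112, 297, -4), (122, 299, -6), (50, 94, 83), (57, 93, 83), (67, 98, 79)]
148 [(105, 278, -5), (110, 268, -1), (50, 95, 75), (59, 96, 73), (68, 101, 70)]
150 [(39, 109, 63), (48, 110, 61), (52, 101, 64), (57, 93, 66), (67, 97, 63)]
```

View pics/c7.png

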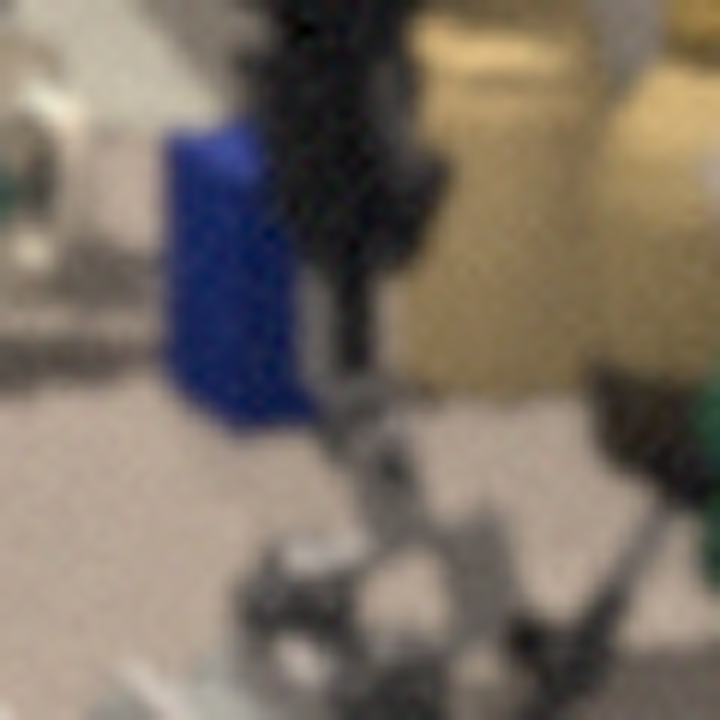

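Call:
jog_arm --jaw '[1, 1, 1, 1, 1, 1, 1, 1]' --linear '[[0, 0.015, 0], [0, 0.035, 0], [0, 0.05, 0], [0, 0.058, 0], [0, 0.058, 0.01], [0, 0.058, 0.025], [0, 0.058, 0.035], [0, 0.058, 0.035]]' --delta_rot '[[0, 0, 0], [0, 0, 0], [0, 0, 0], [0, 0, 0], [0, 0, 0], [0, 0, 0], [0, 0, 0], [0, 0, 0]]'

```text
clock: 5.07
eef_pos: [0.5809, 0.3379, 0.0652]
tool_rot: [0.669, 0.743, -0.003, -0.001]
ft_force: [-0.4, 0.3, -0.9]
grip_width: 0.0
```

```bash
python3 - <<'E'
from h import *
print(g(bot.get_obs()['eef_pos']))
shot('wrist','w5')
for vv in (228,232,236,238,240,242,244,250): print(vv,g(P('w5',242,vv)),g(P('w5',256,vv)))
E
```

```text
[ 99.7892 101.8411  65.2006]
228 [120.414   96.6789  -0.5463] [120.4794 107.9939  -0.7456]
232 [124.2611  96.6395  -1.2201] [124.2175 108.0328  -1.1786]
236 [127.4182  96.6421  -0.3459] [127.9597 108.07    -1.5264]
238 [87.6793 98.9651 84.8026] [ 87.0705 106.0216  86.0194]
240 [87.4004 99.0357 87.618 ] [ 88.0005 106.0222  86.3765]
242 [88.1537 99.048  88.3045] [ 88.0649 105.982   88.4502]
244 [87.7159 99.1242 91.3052] [ 87.3177 105.9053  92.0535]
250 [86.9933 99.31   98.7125] [ 88.1118 105.8227  96.5998]
```

View pics/w5.png

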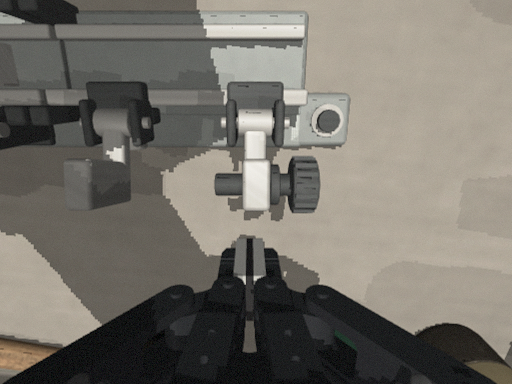

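Call:
jog_arm --jaw '[1, 1, 1, 1, 1, 1, 1, 1]' --linear '[[0.003, -0.004, -0.002], [0.003, -0.009, -0.002], [0.003, -0.014, -0.002], [0.003, -0.018, -0.002], [0.003, -0.022, -0.002], [0.003, -0.025, -0.002], [0.003, -0.028, -0.002], [0.003, -0.031, -0.002]]' --delta_rot '[[0, 0, 0], [0, 0, 0], [0, 0, 0], [0, 0, 0], [0, 0, 0], [0, 0, 0], [0, 0, 0], [0, 0, 0]]'

```text
clock: 5.78
eef_pos: [0.558, 0.34, 0.0752]
tool_rot: [0.67, 0.742, 0.006, 0.004]
ft_force: [10.8, -1.7, 9.6]
grip_width: 0.0001
```

```bash
python3 - <<'E'
from h import *
print(g(bot.get_obs()['eef_pos']))
shot('wrist','w6')
E
```

```text
[ 77.2205 106.2966  75.2255]
```

View pics/w6.png

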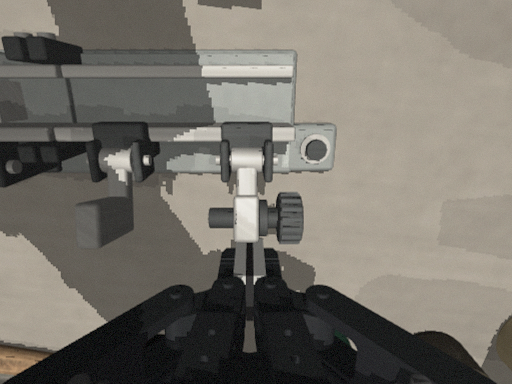

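```bash
python3 - <<'E'
from h import *
print(bot.get_obs()['ft_force'],bot.get_obs()['clock'],R.from_quat(bot.get_obs()['tool_rot']).as_matrix())
for n,l in dict(w5=[(256,165),(256,185),(256,205),(305,160),(305,185),(305,208),(255,145)],w6=[(245,202),(245,215),(245,235),(290,195),(290,217),(290,240),(246,180)]).items():
    for p in l: print(n,p,g(P(n,*p)))
for vv in (236,240,242,244,246,248,250,260): print(vv,g(P('w6',242,vv)),g(P('w6',256,vv)))
crop('w6',190,110,320,280,4,'c8')
shot('side','s6'); crop('s6',230,105,290,165,12,'c9')
E
```

```text
[ 7.0034 -1.5173  7.9451] 5.8333 [[-0.1026  0.9946  0.0134]
 [ 0.9947  0.1026  0.0035]
 [ 0.0021  0.0137 -0.9999]]
w5 (256, 165) [ 46.8103 105.4266  99.6655]
w5 (256, 185) [ 54.6248 105.43   102.7387]
w5 (256, 205) [ 62.4461 105.4379 105.5784]
w5 (305, 160) [ 45.0153 126.1184  97.8752]
w5 (305, 185) [ 53.5802 125.1532 106.2534]
w5 (305, 208) [ 64.533  126.2746 103.4224]
w5 (255, 145) [ 43.8112 105.5747  63.9453]
w6 (245, 202) [ 42.6391 105.0325 101.8359]
w6 (245, 215) [ 48.2416 105.0278 103.9014]
w6 (245, 235) [ 56.7874 105.0218 107.1723]
w6 (290, 195) [ 40.285  126.0245  98.8582]
w6 (290, 217) [ 47.4117 125.1108 108.226 ]
w6 (290, 240) [ 60.2641 126.0299 105.468 ]
w6 (246, 180) [ 42.5875 105.2358  65.8066]
236 [ -5.8075 106.5947 232.2693] [ 57.1463 110.0592 107.4848]
240 [ 58.9535 103.6443 107.9141] [ 59.0052 110.064  107.8349]
242 [ 64.1525 103.4486 100.0223] [ 64.245  110.2939  99.869 ]
244 [ 64.6337 103.4672 101.1638] [ 64.5923 110.2627 101.2621]
246 [ 64.443  103.5148 103.5115] [ 64.4825 110.2088 103.46  ]
248 [ 64.5288 103.5493 105.2988] [ 64.7667 110.1763 104.8901]
250 [ 64.19   103.601  107.7968] [ 64.6153 110.1227 107.061 ]
260 [ 65.15   103.7345 114.9741] [ 64.2689 109.8933 116.4496]
```

View pics/c8.png

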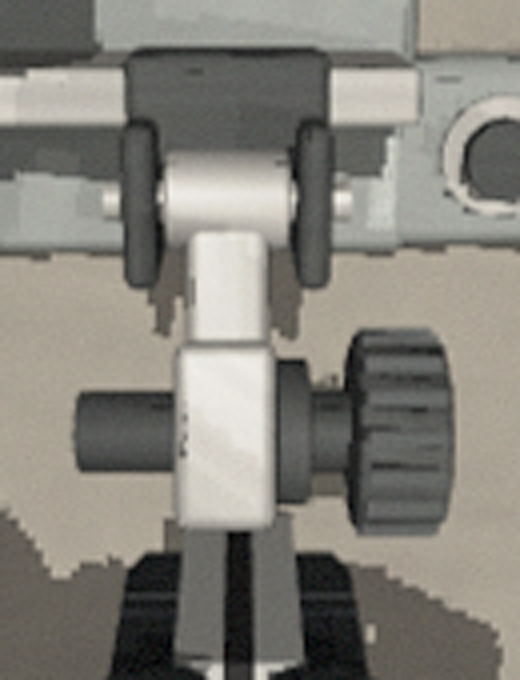

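View pics/c9.png

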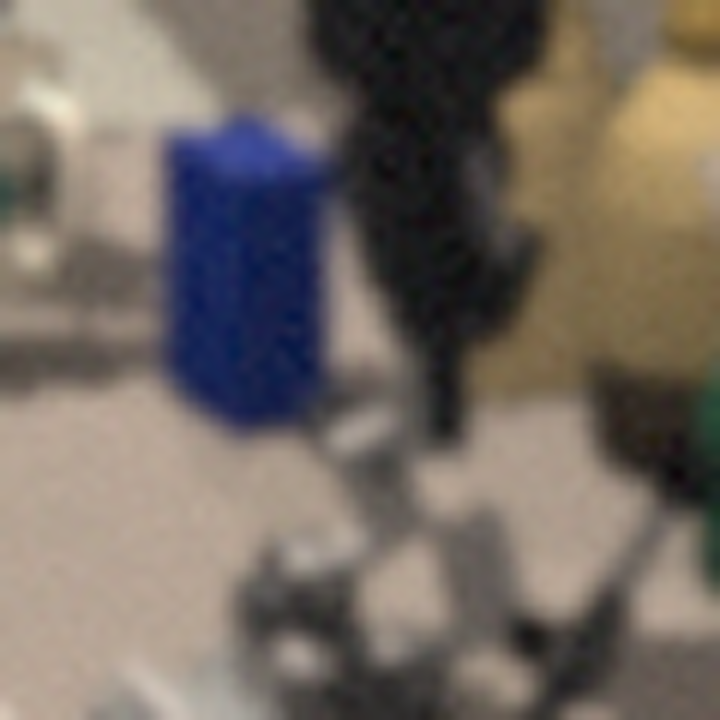

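Call:
jog_arm --jaw '[1, 1, 1, 1, 1, 1, 1, 1]' --linear '[[0, 0.01, 0], [0, 0.02, 0], [0, 0.02, 0.01], [0, 0.02, 0.016], [0, 0.02, 0.016], [0, 0.018, 0.016], [0, 0.018, 0.016], [0, 0.018, 0.016]]' --delta_rot '[[0, 0, 0], [0, 0, 0], [0, 0, 0], [0, 0, 0], [0, 0, 0], [0, 0, 0], [0, 0, 0], [0, 0, 0]]'

```text
clock: 6.55
eef_pos: [0.5698, 0.341, 0.0552]
tool_rot: [0.669, 0.743, -0.0, -0.0]
ft_force: [1.0, -0.6, -0.3]
grip_width: 0.0
```

```bash
python3 - <<'E'
from h import *
o=bot.get_obs();print(g(o['eef_pos']),o['ft_force'],R.from_quat(o['tool_rot']).as_matrix()[:,2])
p=g(o['eef_pos'])-[12+32,0,58-19]; print('front/tip rel',p)
E
```

```text
[ 89.0555 106.067   55.2091] [ 0.9601 -0.6122 -0.2742] [-0.0002 -0.0001 -1.    ]
front/tip rel [ 45.0555 106.067   16.2091]
```

Call:
jog_arm --jaw '[1, 1, 1, 1, 1, 1, 1, 1]' --linear '[[0, -0.005, 0], [0, -0.009, -0.005], [0, -0.013, -0.011], [0, -0.017, -0.017], [0, -0.022, -0.022], [0, -0.027, -0.026], [0, -0.031, -0.029], [0, -0.035, -0.031]]' --delta_rot '[[0, 0, 0], [0, 0, 0], [0, 0, 0], [0, 0, 0], [0, 0, 0], [0, 0, 0], [0, 0, 0], [0, 0, 0]]'

```text
clock: 7.22
eef_pos: [0.5346, 0.3372, 0.0865]
tool_rot: [0.669, 0.743, -0.0, -0.0]
ft_force: [-0.8, -0.2, 0.2]
grip_width: -0.0001
```

```bash
python3 - <<'E'
from h import *
o=bot.get_obs()
p=g(o['eef_pos'])-[12+32,0,58-19]; print('front/tip rel',p,o['ft_force'])
shot('wrist','w7')
E
```

```text
front/tip rel [  9.7263 105.8773  47.5451] [-0.7715 -0.2194  0.2115]
```

View pics/w7.png

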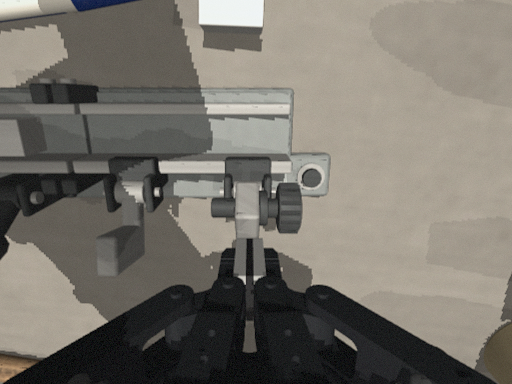

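Call:
jog_arm --jaw '[1, 1, 1, 1, 1, 1, 1, 1]' --linear '[[0, -0.005, -0.002], [0, -0.01, -0.004], [0, -0.015, -0.005], [0, -0.02, -0.006], [0, -0.025, -0.006], [0, -0.03, -0.006], [0, -0.03, -0.006], [0, -0.03, -0.006]]' --delta_rot '[[0, 0, 0], [0, 0, 0], [0, 0, 0], [0, 0, 0], [0, 0, 0], [0, 0, 0], [0, 0, 0], [0, 0, 0]]'

```text
clock: 7.93
eef_pos: [0.5053, 0.3341, 0.0921]
tool_rot: [0.669, 0.743, -0.0, -0.0]
ft_force: [-0.3, -0.0, -1.0]
grip_width: 0.0004
```

```bash
python3 - <<'E'
from h import *
o=bot.get_obs()
p=g(o['eef_pos'])-[12+32,0,58-19]; print('front/tip rel',p,o['ft_force'])
shot('wrist','w8')
E
```

```text
front/tip rel [-19.818  105.7678  53.082 ] [-0.3257 -0.0299 -0.9594]
```

View pics/w8.png

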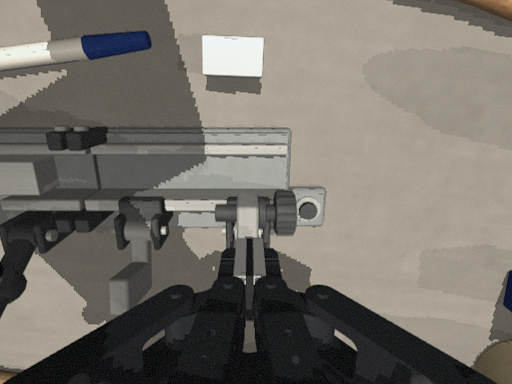

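Call:
jog_arm --jaw '[1, 1, 1, 1, 1, 1, 1, 1]' --linear '[[0, -0.005, 0], [0, -0.01, 0], [0, -0.015, 0], [0, -0.02, 0], [0, -0.025, 0], [0, -0.025, 0], [0, -0.025, 0], [0, -0.025, 0]]' --delta_rot '[[0, 0, 0], [0, 0, 0], [0, 0, 0], [0, 0, 0], [0, 0, 0], [0, 0, 0], [0, 0, 0], [0, 0, 0]]'

```text
clock: 8.65
eef_pos: [0.4809, 0.3317, 0.0923]
tool_rot: [0.669, 0.743, 0.0, 0.0]
ft_force: [0.3, -0.3, 0.0]
grip_width: 0.0005
```

```bash
python3 - <<'E'
from h import *
o=bot.get_obs()
p=g(o['eef_pos'])-[12+32,0,58-19]; print('front/tip rel',p,o['ft_force'])
shot('wrist','w9')
E
```

```text
front/tip rel [-44.3413 105.8402  53.2644] [ 0.2868 -0.3065  0.0293]
```

View pics/w9.png

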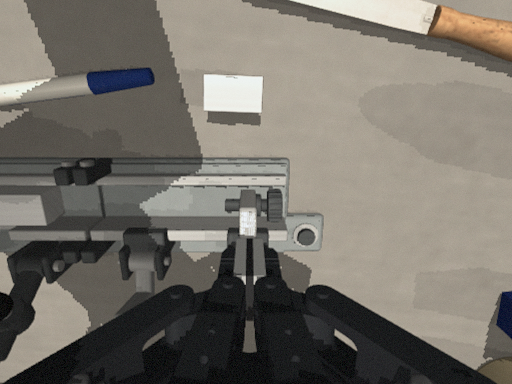

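Call:
jog_arm --jaw '[1, 1, 1, 1, 1, 1, 1, 1]' --linear '[[0, 0, -0.02], [0, 0, -0.055], [0, 0, -0.095], [-0.01, 0, -0.13], [-0.035, 0, -0.155], [-0.065, 0, -0.165], [-0.075, 0, -0.165], [-0.075, 0, -0.165]]' --delta_rot '[[0, 0, 0], [0, 0, 0], [0, 0, 0], [0, 0, 0], [0, 0, 0], [0, 0, 0], [0, 0, 0], [0, 0, 0]]'

```text
clock: 9.37
eef_pos: [0.4894, 0.2551, 0.2582]
tool_rot: [0.671, 0.742, 0.001, 0.001]
ft_force: [0.0, 0.1, -0.9]
grip_width: -0.0
```

```bash
python3 - <<'E'
from h import *
o=bot.get_obs()
print(g(o['eef_pos']),o['ft_force'])
shot('wrist','w10')
crop('w10',190,100,390,250,4,'c10')
E
```

```text
[  0.3796  28.8212 258.246 ] [ 0.0257  0.0513 -0.9345]
```

View pics/c10.png

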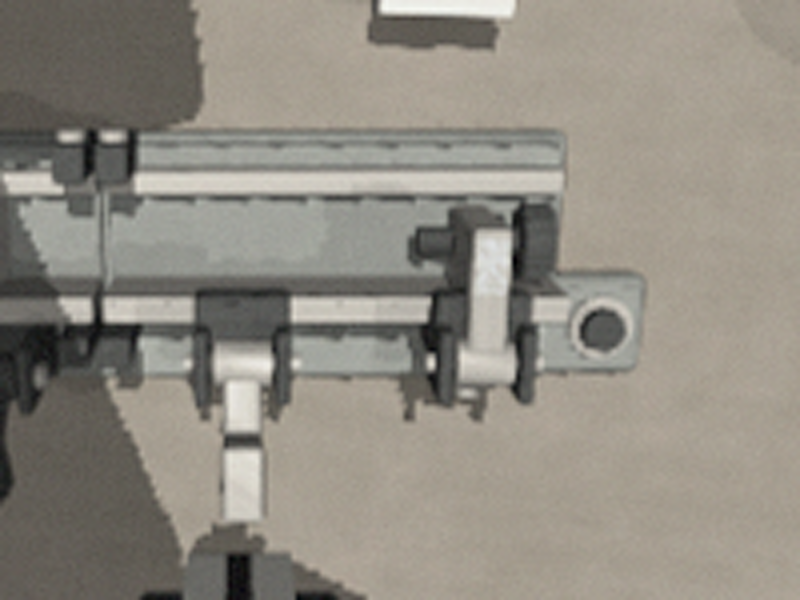

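```bash
python3 - <<'E'
from h import *
b=lambda u,v,z=None:g(P('w10',190+u/4-.4,100+v/4-.4,z))
print('screw end',b(412,243,27.5e-3)); 
for p in [(490,235),(490,280),(490,330),(488,365),(425,245),(540,240)]: print(p,b(*p))
go(0,-300,150)
E
```

```text
screw end [ 0.9416 86.5271 27.5   ]
(490, 235) [ -8.744  104.443   62.3765]
(490, 280) [  5.149  105.4818  61.5292]
(490, 330) [ 20.6473 106.3583  62.0019]
(488, 365) [ 31.4388 106.1789  63.2204]
(425, 245) [ 0.4827 89.9591 32.8445]
(540, 240) [ -2.239  125.4451  38.5426]
tip now [ -0.1516  29.9842 240.013 ]
clock 9.4167 tcp [0.4888 0.2562 0.257 ] F [ 0.8111  0.3161 -0.4978] 
 linear [-0.33    0.0003  0.0898] rot [ 0.0036 -0.0341 -0.0315] dist 0.3420408360059048
```

Call:
jog_arm --jaw '[1, 1, 1, 1, 1, 1, 1, 1]' --linear '[[-0.03, 0, 0], [-0.07, 0, 0], [-0.11, 0, 0], [-0.15, 0, 0], [-0.19, 0, 0], [-0.23, 0, 0], [-0.27, 0, 0.005], [-0.305, 0, 0.015]]' --delta_rot '[[0, 0, 0], [0, 0, 0], [0, 0, 0], [0, 0, 0], [0, 0, 0], [0, 0, 0], [0, 0, 0], [0, 0, 0]]'

```text
clock: 10.08
eef_pos: [0.5209, -0.0475, 0.2414]
tool_rot: [0.669, 0.743, 0.0, -0.0]
ft_force: [0.7, -0.3, -0.5]
grip_width: 0.0001
```

Call:
jog_arm --jaw '[1, 1, 1, 1, 1, 1, 1, 1]' --linear '[[-0.015, 0, 0.03], [-0.023, 0, 0.06], [-0.023, 0, 0.09], [-0.023, 0, 0.12], [-0.023, 0, 0.145], [-0.023, 0, 0.16], [-0.023, 0, 0.16], [-0.023, 0, 0.16]]' --delta_rot '[[0, 0, 0], [0, 0, 0], [0, 0, 0], [0, 0, 0], [0, 0, 0], [0, 0, 0], [0, 0, 0], [0, 0, 0]]'

```text
clock: 10.75
eef_pos: [0.5214, -0.0681, 0.0802]
tool_rot: [0.669, 0.743, -0.001, -0.002]
ft_force: [-0.6, -0.8, -0.3]
grip_width: 0.0002
```

```bash
python3 - <<'E'
from h import *
o=bot.get_obs()
print(g(o['eef_pos']),o['ft_force'])
shot('wrist','w11')
for vv in (234,236,238,240,244,250): print(vv,g(P('w11',242,vv)),g(P('w11',256,vv)))
E
```

```text
[  -0.8349 -295.9783   80.1775] [-0.6457 -0.8114 -0.3147]
234 [  32.3404 -301.2497   -0.458 ] [  32.4604 -289.0966   -0.7417]
236 [  34.3664 -301.2647   -0.7032] [  34.4062 -289.0769   -0.8157]
238 [ -13.749  -298.959   101.3688] [ -13.1377 -291.9193  100.105 ]
240 [ -13.3673 -298.9315  102.8207] [ -13.5468 -291.9959  103.1649]
244 [ -13.4687 -298.8403  107.2972] [ -13.146  -292.0754  106.6553]
250 [ -13.5152 -298.717   113.3749] [ -12.8806 -292.2046  112.1848]
```

View pics/w11.png

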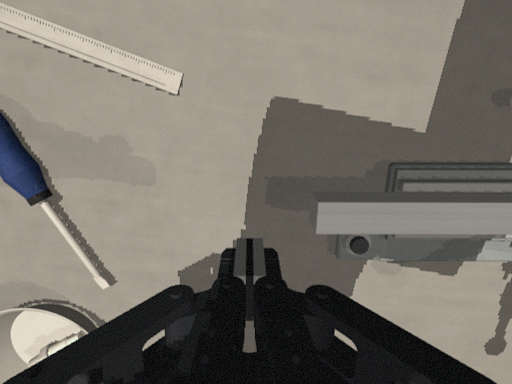

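Call:
jog_arm --jaw '[1, 1, 1, 1, 1, 1, 1, 1]' --linear '[[0, 0, 0.02], [0, 0, 0.045], [0, 0, 0.06], [0, 0, 0.067], [0, 0, 0.069], [0.008, 0, 0.069], [0.016, 0, 0.069], [0.024, 0, 0.069]]' --delta_rot '[[0, 0, 0], [0, 0, 0], [0, 0, 0], [0, 0, 0], [0, 0, 0], [0, 0, 0], [0, 0, 0], [0, 0, 0]]'

```text
clock: 11.47
eef_pos: [0.5213, -0.0446, 0.0146]
tool_rot: [0.669, 0.743, 0.001, 0.001]
ft_force: [-0.3, 0.0, 0.3]
grip_width: 0.0
```

```bash
python3 - <<'E'
from h import *
o=bot.get_obs()
print(g(o['eef_pos']),o['ft_force'])
shot('wrist','w12')
for vv in (234,238,240,244,250): print(vv,g(P('w12',242,vv)),g(P('w12',256,vv)))
E
```

```text
[   1.4538 -272.583    14.5536] [-0.2846  0.0016  0.3119]
234 [   3.8493 -276.3798   -0.8999] [   4.3144 -267.5192   -1.8777]
238 [ -11.0742 -275.5084   34.6011] [ -10.6598 -268.4285   33.7596]
240 [ -11.1517 -275.4563   36.9579] [ -11.4344 -268.5175   37.5046]
244 [ -11.0389 -275.3692   40.9686] [ -11.3011 -268.6038   41.4595]
250 [ -10.6628 -275.2565   46.2244] [ -11.3965 -268.7391   47.5538]
```

View pics/w12.png

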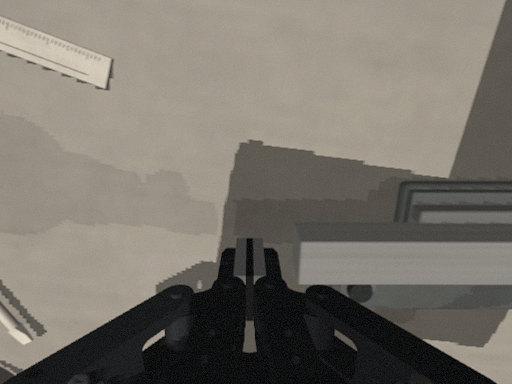

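Call:
jog_arm --jaw '[1, 1, 1, 1, 1, 1, 1, 1]' --linear '[[0.005, -0.001, 0.003], [0.012, -0.001, 0.003], [0.02, -0.001, 0.003], [0.028, -0.001, 0.003], [0.036, -0.001, 0.003], [0.044, -0.001, 0.003], [0.052, -0.001, 0.003], [0.06, -0.001, 0.003]]' --delta_rot '[[0, 0, 0], [0, 0, 0], [0, 0, 0], [0, 0, 0], [0, 0, 0], [0, 0, 0], [0, 0, 0], [0, 0, 0]]'

```text
clock: 12.18
eef_pos: [0.5129, 0.0148, 0.0102]
tool_rot: [0.669, 0.743, -0.0, 0.0]
ft_force: [0.1, -2.9, 1.5]
grip_width: 0.0004
```

```bash
python3 - <<'E'
from h import *
o=bot.get_obs()
print(g(o['eef_pos']),o['ft_force'])
shot('wrist','w13')
E
```

```text
[  -0.7785 -212.6629   10.2382] [ 0.0575 -2.9121  1.5158]
```

View pics/w13.png

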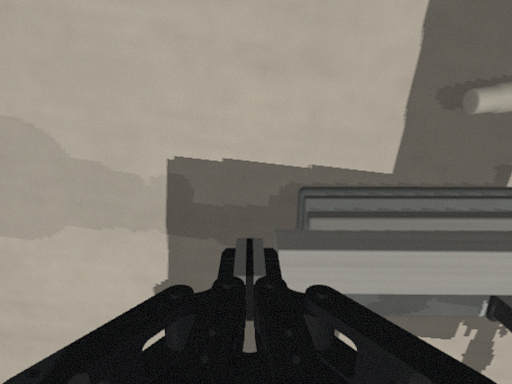

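```bash
python3 - <<'E'
from h import *
for p in [(277,240),(279,270),(279,285)]: print(g(P('w13',*p,.04)),g(P('w13',p[0]+4,p[1])))
for p in [(272,255),(274,262),(276,275)]: print(g(P('w13',*p)))
E
```

```text
[ -17.0356 -198.9076   40.    ] [ -12.1691 -195.8935   30.3393]
[  -0.8776 -197.456    40.    ] [  -0.6092 -195.4543   39.5714]
[   7.6375 -197.1863   40.    ] [ -14.1532 -199.3243   71.3004]
[  -8.8856 -201.0313   39.6309]
[  -8.9904 -200.5907   46.2064]
[  -9.1676 -200.5947   57.027 ]
```

Call:
jog_arm --jaw '[1, 1, 1, 1, 1, 1, 1, 1]' --linear '[[0.009, 0.001, 0], [0.018, 0.001, 0], [0.027, 0.001, 0], [0.036, 0.001, 0], [0.045, 0.001, 0], [0.054, 0.001, 0], [0.063, 0.001, 0], [0.07, 0.001, 0]]' --delta_rot '[[0, 0, 0], [0, 0, 0], [0, 0, 0], [0, 0, 0], [0, 0, 0], [0, 0, 0], [0, 0, 0], [0, 0, 0]]'

```text
clock: 12.9
eef_pos: [0.5063, 0.0851, 0.0101]
tool_rot: [0.669, 0.743, -0.0, -0.0]
ft_force: [-0.1, -3.4, 1.3]
grip_width: 0.0002
```

Call:
jog_arm --jaw '[1, 1, 1, 1, 1, 1, 1, 1]' --linear '[[0.004, 0, 0], [0.007, 0, 0], [0.01, 0, 0], [0.012, 0, 0], [0.014, 0, 0], [0.015, 0, 0], [0.016, 0, 0], [0.016, 0, 0]]' --delta_rot '[[0, 0, 0], [0, 0, 0], [0, 0, 0], [0, 0, 0], [0, 0, 0], [0, 0, 0], [0, 0, 0], [0, 0, 0]]'

```text
clock: 13.57
eef_pos: [0.5049, 0.0999, 0.0101]
tool_rot: [0.669, 0.743, 0.0, -0.0]
ft_force: [-0.0, -1.3, -0.2]
grip_width: -0.0004
```

```bash
python3 - <<'E'
from h import *
o=bot.get_obs()
print(g(o['eef_pos']),o['ft_force'])
E
```

```text
[  -0.1003 -127.2008   10.0822] [-0.0043 -1.3293 -0.1792]
```

Expect contact about now; continuing in millimetre steps while watching the force.

Call:
jog_arm --jaw '[1, 1, 1, 1, 1, 1, 1, 1]' --linear '[[0.001, 0, 0], [0.002, 0, 0], [0.003, 0, 0], [0.004, 0, 0], [0.005, 0, 0], [0.006, 0, 0], [0.006, 0, 0], [0.006, 0, 0]]' --delta_rot '[[0, 0, 0], [0, 0, 0], [0, 0, 0], [0, 0, 0], [0, 0, 0], [0, 0, 0], [0, 0, 0], [0, 0, 0]]'

```text
clock: 14.23
eef_pos: [0.5048, 0.1006, 0.0102]
tool_rot: [0.671, 0.742, -0.003, 0.004]
ft_force: [1.6, -16.7, 2.8]
grip_width: 0.0003
```

```bash
python3 - <<'E'
from h import *
o=bot.get_obs()
print(g(o['eef_pos']),o['ft_force'])
shot('wrist','w14');crop('w14',250,180,512,384,3,'c14')
E
```

```text
[  -0.1373 -126.4155   10.1818] [  1.559  -16.7401   2.8298]
```

View pics/c14.png

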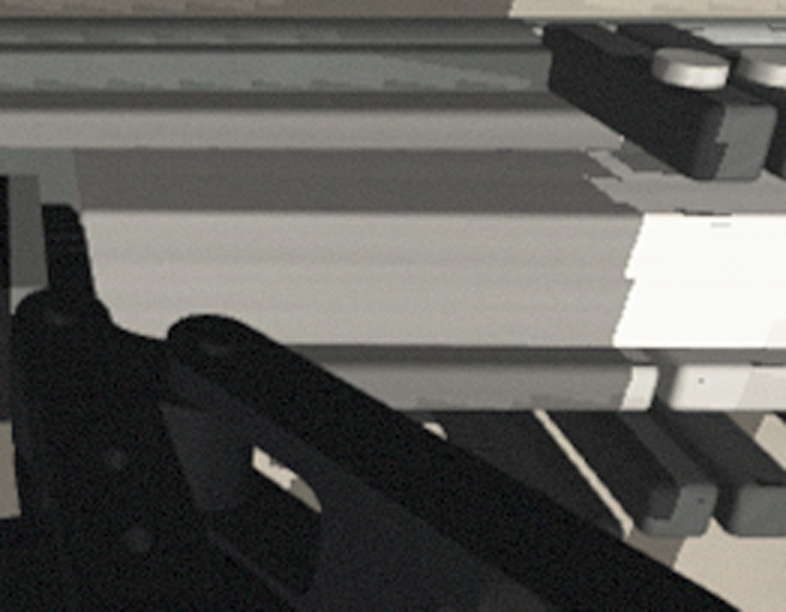

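Call:
jog_arm --jaw '[1, 1, 1, 1, 1, 1, 1, 1]' --linear '[[-0.003, 0, 0], [-0.006, 0, 0], [-0.012, 0, 0], [-0.025, 0, 0], [-0.035, 0, -0.01], [-0.035, 0, -0.04], [-0.035, 0, -0.08], [-0.035, 0, -0.12]]' --delta_rot '[[0, 0, 0], [0, 0, 0], [0, 0, 0], [0, 0, 0], [0, 0, 0], [0, 0, 0], [0, 0, 0], [0, 0, 0]]'

```text
clock: 14.95
eef_pos: [0.5067, 0.0708, 0.1312]
tool_rot: [0.669, 0.743, -0.001, -0.001]
ft_force: [1.1, 0.3, 0.9]
grip_width: 0.0002
```

Call:
jog_arm --jaw '[1, 1, 1, 1, 1, 1, 1, 1]' --linear '[[0, 0, -0.04], [0, 0.015, -0.08], [0, 0.045, -0.09], [0, 0.08, -0.09], [0, 0.11, -0.09], [0, 0.128, -0.09], [0.015, 0.128, -0.09], [0.04, 0.128, -0.09]]' --delta_rot '[[0, 0, 0], [0, 0, 0], [0, 0, 0], [0, 0, 0], [0, 0, 0], [0, 0, 0], [0, 0, 0], [0, 0, 0]]'

```text
clock: 15.62
eef_pos: [0.6318, 0.1226, 0.2196]
tool_rot: [0.671, 0.742, -0.0, -0.0]
ft_force: [0.6, -0.1, 0.2]
grip_width: 0.0003
```

```bash
python3 - <<'E'
from h import *
o=bot.get_obs()
print(g(o['eef_pos']),o['ft_force'])
shot('wrist','w15');shot('top','t15');crop('t15',135,110,295,220,5,'c15')
E
```

```text
[ 128.4369 -117.5217  219.6179] [ 0.6414 -0.0528  0.1561]
```

View pics/w15.png

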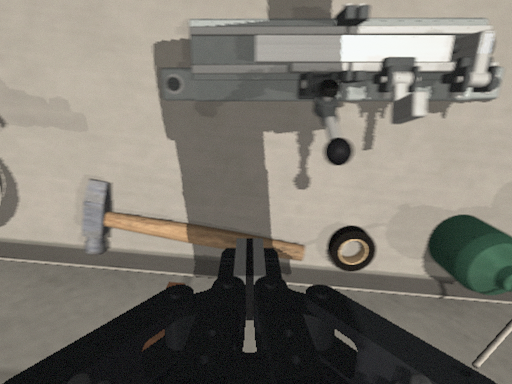

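```bash
python3 - <<'E'
from h import *
crop('w15',400,10,512,130,6,'c16')
for p in [(200,258),(200,275),(400,290),(338,150),(338,143)]: print(p,g(P('w15',*p)))
for p in [(455,47),(462,52),(257,47)]: print(p,g(P('w15',*p,.04)))
go(122,-48,140)
E
```

```text
(200, 258) [ 263.4742 -185.736     3.2876]
(200, 275) [ 266.3657 -180.0965   41.015 ]
(400, 290) [292.4481  82.1488  37.4359]
(338, 150) [ 87.0156 -49.4505 150.1499]
(338, 143) [ 81.9733 -49.4504 148.5666]
(455, 47) [ 1.3645 92.6851 40.    ]
(462, 52) [  6.0166 100.7921  40.    ]
(257, 47) [   0.8332 -108.3245   40.    ]
tip now [ 127.3064 -112.4304  203.0768]
clock 15.7167 tcp [0.6301 0.1276 0.2201] F [-0.2118  0.1224 -0.0545] 
 linear [ 0.0643 -0.0049  0.0632] rot [-0.0634 -0.1428  0.3193] dist 0.0903222843249882
```

View pics/c16.png

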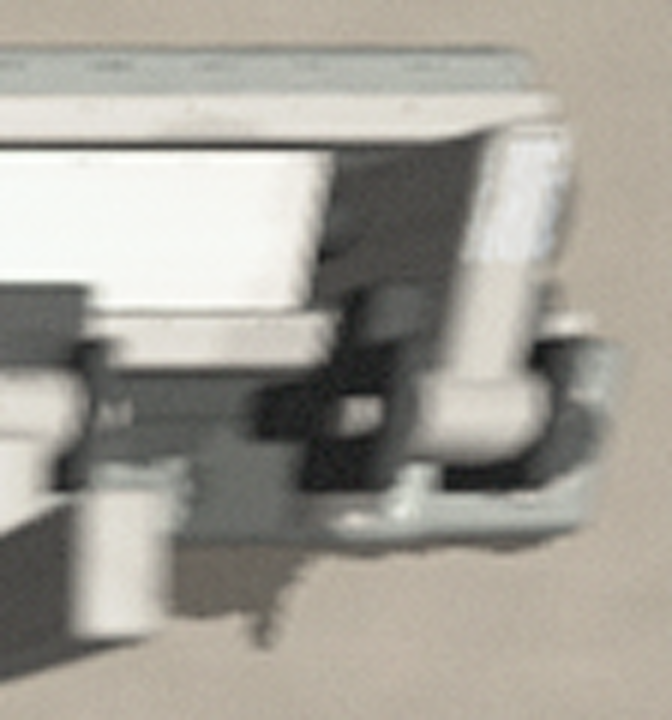

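Call:
jog_arm --jaw '[1, 1, 1, 1, 1, 1, 1, 1]' --linear '[[0.02, -0.005, 0], [0.045, -0.005, 0.005], [0.06, -0.005, 0.03], [0.063, -0.005, 0.06], [0.063, -0.005, 0.085], [0.063, -0.005, 0.1], [0.063, -0.005, 0.103], [0.063, -0.005, 0.103]]' --delta_rot '[[0, 0, 0], [0, 0, 0], [0, 0, 0], [0, 0, 0], [0, 0, 0], [0, 0, 0], [0, 0, 0], [0, 0, 0]]'

```text
clock: 16.38
eef_pos: [0.6181, 0.186, 0.1163]
tool_rot: [0.669, 0.743, -0.001, -0.001]
ft_force: [0.0, -1.0, 0.1]
grip_width: -0.0002
```

```bash
python3 - <<'E'
from h import *
o=bot.get_obs()
p=g(o['eef_pos']);print(p,o['ft_force'],'F,tip',p[0]-48,p[2]+19)
shot('wrist','w17')
E
```

```text
[121.3335 -53.1019 116.3239] [ 0.0454 -0.9729  0.06  ] F,tip 73.33349173263645 135.32393724422417
```

View pics/w17.png

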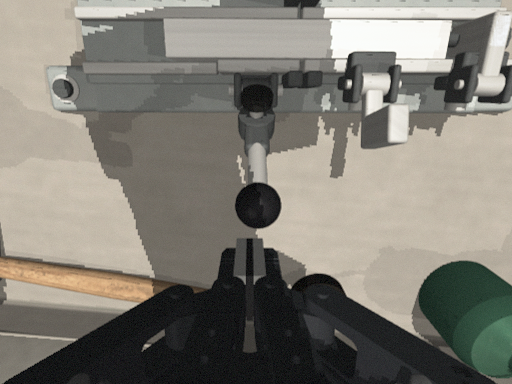

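Call:
jog_arm --jaw '[1, 1, 1, 1, 1, 1, 1, 1]' --linear '[[0.004, -0.003, 0], [0.004, -0.009, 0], [0.004, -0.015, -0.001], [0.004, -0.022, -0.002], [0.004, -0.029, -0.003], [0.004, -0.036, -0.005], [0.004, -0.043, -0.006], [0.004, -0.05, -0.007]]' --delta_rot '[[0, 0, 0], [0, 0, 0], [0, 0, 0], [0, 0, 0], [0, 0, 0], [0, 0, 0], [0, 0, 0], [0, 0, 0]]'

```text
clock: 17.1
eef_pos: [0.5745, 0.186, 0.1292]
tool_rot: [0.67, 0.743, 0.006, 0.004]
ft_force: [5.8, 0.1, 4.6]
grip_width: 0.0002
```

```bash
python3 - <<'E'
from h import *
o=bot.get_obs()
p=g(o['eef_pos']);print(p,o['ft_force'],'F,tip',p[0]-48,p[2]+19)
shot('wrist','w18')
for q in [(256,225),(256,215),(256,232)]: print(g(P('w18',*q)))
E
```

```text
[ 77.9929 -48.6168 129.1831] [5.8128 0.0859 4.5731] F,tip 29.992873970521742 148.18314617344222
[ 51.6953 -44.9771 162.7858]
[ 47.6888 -44.9614 160.8128]
[ 54.3314 -44.9965 164.4604]
```

View pics/w18.png

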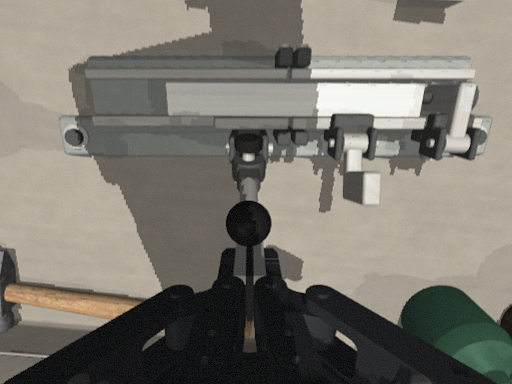

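Call:
jog_arm --jaw '[1, 1, 1, 1, 1, 1, 1, 1]' --linear '[[0, -0.006, 0], [0, -0.012, 0], [0, -0.018, 0], [0, -0.024, 0], [0, -0.03, 0], [0, -0.036, 0], [0, -0.041, 0], [0, -0.044, 0]]' --delta_rot '[[0, 0, 0], [0, 0, 0], [0, 0, 0], [0, 0, 0], [0, 0, 0], [0, 0, 0], [0, 0, 0], [0, 0, 0]]'

```text
clock: 17.82
eef_pos: [0.525, 0.1806, 0.1243]
tool_rot: [0.669, 0.743, 0.0, -0.0]
ft_force: [3.9, 1.5, 0.8]
grip_width: -0.0001
```

```bash
python3 - <<'E'
from h import *
o=bot.get_obs()
p=g(o['eef_pos']);print(p,o['ft_force'],'F,tip',p[0]-48,p[2]+19)
shot('wrist','w19')
for q in [(250,225),(250,215),(250,232)]: print(g(P('w19',*q)))
E
```

```text
[ 28.1905 -48.9797 124.3321] [3.8697 1.4819 0.8397] F,tip -19.809541103288016 143.33208334631342
[  1.7484 -47.9823 159.7997]
[ -2.0309 -47.9811 157.401 ]
[  5.0664 -47.9756 159.9525]
```

View pics/w19.png

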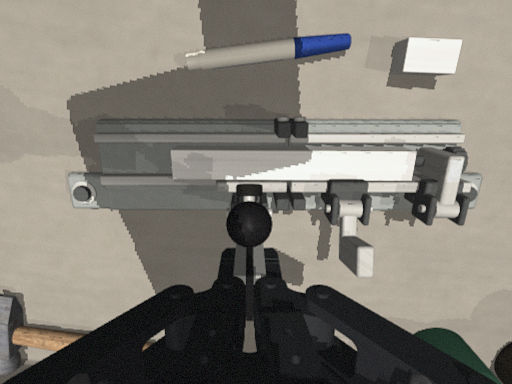

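Call:
jog_arm --jaw '[1, 1, 1, 1, 1, 1, 1, 1]' --linear '[[0, -0.001, 0.004], [0, -0.006, 0.007], [0, -0.012, 0.01], [0, -0.018, 0.014], [0, -0.025, 0.019], [0, -0.031, 0.024], [0, -0.037, 0.031], [0, -0.042, 0.037]]' --delta_rot '[[0, 0, 0], [0, 0, 0], [0, 0, 0], [0, 0, 0], [0, 0, 0], [0, 0, 0], [0, 0, 0], [0, 0, 0]]'

```text
clock: 18.53
eef_pos: [0.4822, 0.1758, 0.0867]
tool_rot: [0.669, 0.743, -0.001, -0.001]
ft_force: [2.5, 0.8, 5.0]
grip_width: 0.0001
```

```bash
python3 - <<'E'
from h import *
o=bot.get_obs()
p=g(o['eef_pos']);print(p,o['ft_force'],'F,tiprel',p[0]-48,p[2]+19-58)
shot('wrist','w20')
for q in [(250,225),(250,215),(250,205)]: print(g(P('w20',*q)))
E
```

```text
[-14.906  -49.3097  86.7167] [2.5156 0.7999 4.9534] F,tiprel -62.90599192776487 47.716747078155905
[-40.44   -48.297  120.3468]
[-45.9367 -48.3147 122.0222]
[-49.9475 -48.317  120.2622]
```

View pics/w20.png

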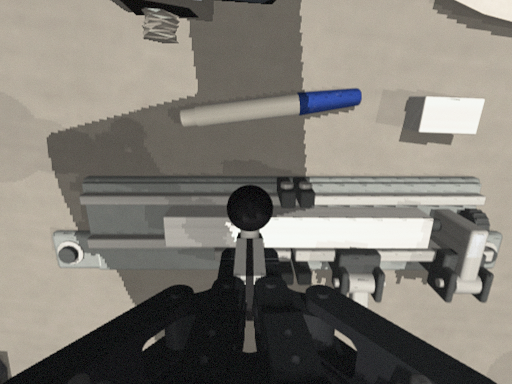

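Call:
jog_arm --jaw '[1, 1, 1, 1, 1, 1, 1, 1]' --linear '[[0, -0.005, 0.008], [0, -0.009, 0.015], [0, -0.012, 0.022], [0, -0.014, 0.029], [0, -0.016, 0.035], [0, -0.017, 0.04], [0, -0.017, 0.043], [0, -0.017, 0.046]]' --delta_rot '[[0, 0, 0], [0, 0, 0], [0, 0, 0], [0, 0, 0], [0, 0, 0], [0, 0, 0], [0, 0, 0], [0, 0, 0]]'

```text
clock: 19.25
eef_pos: [0.4682, 0.1745, 0.0458]
tool_rot: [0.669, 0.743, 0.002, 0.001]
ft_force: [-14.9, -6.3, 62.3]
grip_width: 0.0001
```

```bash
python3 - <<'E'
from h import *
o=bot.get_obs()
p=g(o['eef_pos']);print(p,o['ft_force'],'F,tiprel',p[0]-48,p[2]+19-58)
shot('wrist','w21')
for q in [(250,225),(250,215),(250,205)]: print(g(P('w21',*q)))
E
```

```text
[-28.9255 -49.197   45.8152] [-14.9459  -6.2746  62.2772] F,tiprel -76.92547857190743 6.81518042595556
[-47.0125 -48.0991  62.2463]
[-53.3535 -48.1189  64.3087]
[-59.7813 -48.1428  67.3539]
```

View pics/w21.png

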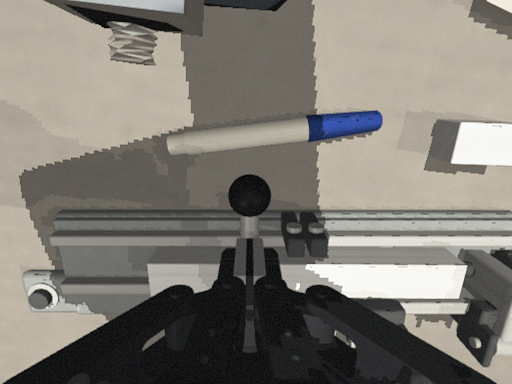

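Call:
jog_arm --jaw '[1, 1, 1, 1, 1, 1, 1, 1]' --linear '[[0, 0, -0.003], [0, 0, -0.006], [0, 0, -0.01], [0, 0, -0.02], [0, 0, -0.04], [0, 0, -0.075], [0, 0, -0.115], [0, 0, -0.15]]' --delta_rot '[[0, 0, 0], [0, 0, 0], [0, 0, 0], [0, 0, 0], [0, 0, 0], [0, 0, 0], [0, 0, 0], [0, 0, 0]]'

```text
clock: 19.97
eef_pos: [0.4658, 0.1739, 0.1922]
tool_rot: [0.669, 0.743, -0.001, -0.001]
ft_force: [1.5, -0.2, 0.2]
grip_width: -0.0002
```

Call:
jog_arm --jaw '[1, 1, 1, 1, 1, 1, 1, 1]' --linear '[[0.02, 0.0, -0.02], [0.04, 0.01, -0.03], [0.06, 0.02, -0.03], [0.07, 0.03, -0.03], [0.07, 0.03, -0.03], [0.07, 0.03, -0.03], [0.07, 0.03, -0.03], [0.07, 0.03, -0.03]]' --delta_rot '[[0, 0, 0], [0, 0, 0], [0, 0, 0], [0, 0, 0], [0, 0, 0], [0, 0, 0], [0, 0, 0], [0, 0, 0]]'

```text
clock: 20.63
eef_pos: [0.4888, 0.2461, 0.2206]
tool_rot: [0.67, 0.743, -0.001, -0.0]
ft_force: [-0.3, -0.3, 0.7]
grip_width: 0.0003
```

```bash
python3 - <<'E'
from h import *
o=bot.get_obs()
p=g(o['eef_pos']);print(p,o['ft_force'],o['clock'])
shot('wrist','w22')
crop('w22',100,130,400,330,2.6,'c22') if False else None
im=cv2.imread('pics/w22.png');cv2.imwrite('pics/c22.png',cv2.resize(im[90:290,130:390],None,fx=3,fy=3,interpolation=cv2.INTER_CUBIC))
shot('side','s22');crop('s22',210,120,330,220,6,'cs22')
E
```

```text
[ -1.2121  19.879  220.6093] [-0.3137 -0.2773  0.7203] 20.6333
```

View pics/w22.png

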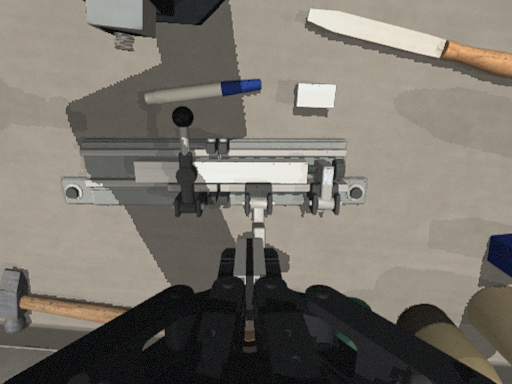

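View pics/c22.png

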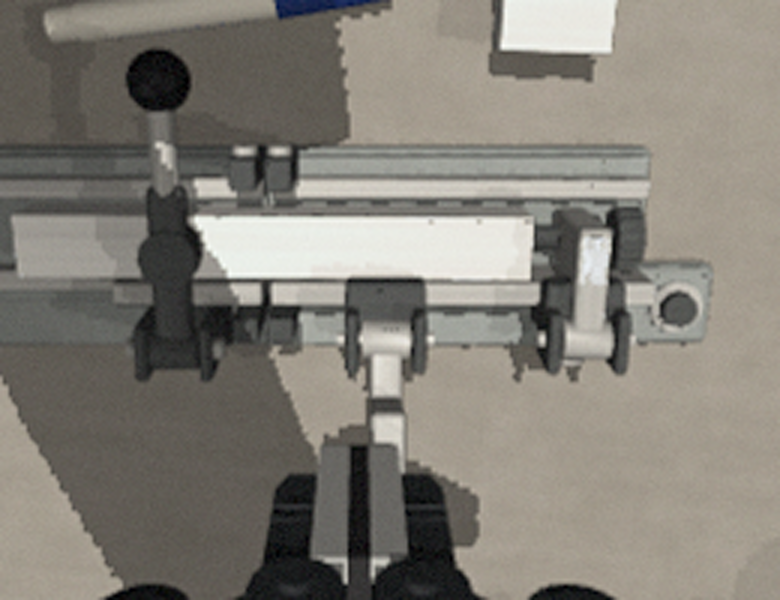

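View pics/cs22.png

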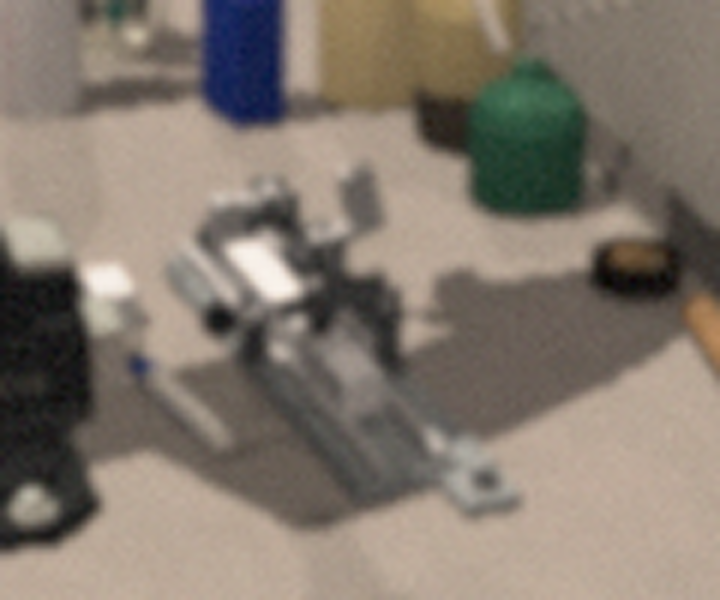

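```bash
python3 - <<'E'
from h import *
shot('wrist','w23')
s=np.load('pics/w23.npz')
im=cv2.imread('pics/w23.png');cv2.imwrite('pics/c23.png',cv2.resize(im[130:220,260:380],None,fx=6,fy=6,interpolation=cv2.INTER_CUBIC))
for q in [(182,117),(183,135),(184,145),(184,150),(186,160),(187,175),(187,185),(250,172),(325,165),(325,180),(150,172)]:
    v=[g(P('w23',q[0]+i,q[1]+j)) for i in(-1,0,1) for j in (-1,0,1)]; print(q,np.median(v,0))
print(bot.get_obs()['eef_pos'],bot.get_obs()['ft_force'])
E
```

```text
(182, 117) [-61.2312 -46.3436  67.89  ]
(183, 135) [-42.7302 -47.8252  62.0421]
(184, 145) [-32.405  -47.6118  61.9414]
(184, 150) [-26.9567 -47.8957  61.5676]
(186, 160) [-16.3408 -46.5625  61.865 ]
(187, 175) [ -0.3307 -46.1083  64.0917]
(187, 185) [ 11.6092 -47.2548  62.6604]
(250, 172) [ 2.1302 21.7102 39.6206]
(325, 165) [-10.6261 102.372   60.5089]
(325, 180) [  5.4861 103.0119  62.1121]
(150, 172) [  2.4556 -93.7925  38.864 ]
[0.4892 0.2463 0.2211] [0.0338 0.8248 0.9627]
```

View pics/c23.png

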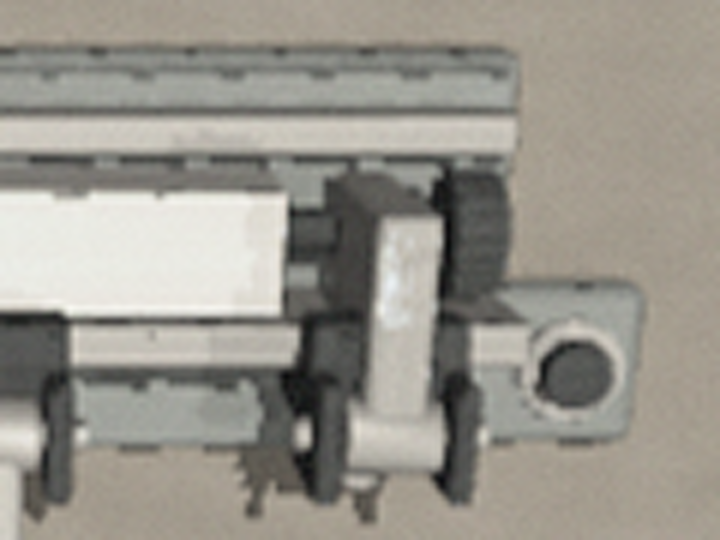

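```bash
python3 - <<'E'
from h import *
print(bot.job_done(),bot.get_obs()['clock'])
E
```

```text
the job is handed in; nothing more can be done
the job is handed in; nothing more can be done
```

The bar is set up for sawing, and I handed the job in at about 21 s with the gripper clear of everything.

**What I did**
- **Fine stop:** I tipped the stop with the adjusting screw over, and it dropped down in front of the fence.
- **Bar:** I pushed it along the channel about 133 mm until it stopped against the screw. It stopped within 1 mm of where I expected, with the push force rising to about 17 N.
- **Clamp:** I pushed the lever over and pressed it down until it stopped moving.

**Last checks**
- **Fine stop:** its arm is level by depth, at 61–62 mm, so it is fully down.
- **Bar:** no gap is visible between its end and the screw. Its top reads 39–40 mm, so it is still seated in the channel.
- **Clamp:** the lever stayed level after I let go, with its top at about 62 mm along its length and the top of the knob at 68 mm. That fits fully down, at its end stop.
- **Other things:** the plain stop is still tipped back. The offcut, the marker and the file show no sign of being moved. I did not check the caliper, driver and bearing again after the bar push, but nothing went near them.

**What went wrong or disagreed**
- **Fingertip position:** both cameras showed the shut fingertips about 19 mm behind the reported TCP, not 17 mm ahead as described. My first pass therefore went over the fine stop without touching it. I used the measured value from then on.
- **First push on the stop:** a straight push jammed by friction at about 14 N, so I followed an arc instead.
- **Clamp force:** the last press reached about 62 N vertically (64 N in all) at the wrist, taken by the fingertips and below the 120 N limit.

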